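# Put the washed canisters and sink saddles up to dry

### The arm

A 6-joint arm with a two-finger parallel gripper is mounted at the origin on the work surface. World frame = base frame: x ahead of the robot, y to its left, z up, the work surface at z = 0. Lengths are in mm, angles in rad, forces in N, time in s.
With the tool pointing down it reaches from about 325 to 775 mm from the base axis. Payload 5.5 kg.
Tool frame: the origin (TCP) lies at the very end of the fingers, on their centre line; the grasp point (between the pads) lies 19 mm behind it (env.tcp_to_grasp is the z of the grasp point in the tool frame, in mm); z points along the fingers, x is the direction in which the jaws open and shut, and the axes are right-handed (so a half turn about z gives the same grasp; the last joint's range is limited). The gripper opens to 88 mm and grips with 3 to 60 N. Pads are 20 mm wide; open, the fingers measure 115 mm over their backs; the gripper's body (75 mm by 178 mm) begins 61 mm behind the grasp point.
Start: joints at [1.239, 0.091, 1.231, -0, 1.82, -0.057], TCP at [162.817, 577.501, 222.631] pointing down, gripper open.
Joint ranges: [-2.87, 2.87], [-0.86, 2.18], [0.17, 2.46], [-1.51, 4.65], [0.06, 2.69], [-2.65, 2.65]. Speed limits (rad/s): [2.57, 2.57, 3.01, 3.14, 3.14, 3.14].

### API

Orientations are given as a unit quaternion [w, x, y, z].
In Python, from rig import env gives the robot as it stands.
- The arm moves only by the shell command python3 -m jog 'ROWS' [FORCE]. ROWS is a JSON object of lists of equal length, an entry for each row: "linear": the shift along the tool's x, y, z in cm, a list of three; "twist": the turn, a rotation vector about the tool's x, y, z in rad, a list of three; "grip": the finger opening in cm, from 0 to 8.78. A call has 1 to 12 rows; each row shifts and turns the commanded pose from where the row before left it, along the tool's axes as they then stand; what a row does not reach is not made up. A row lasts 1/12 s, in which the tool goes at most 41.7 mm and 7.16 degrees, less where a joint would pass 70% of its speed; a pose out of reach is approached as far as the arm can. A call is refused whole if a number of a shift passes 4.17 or a number of a turn 0.125, either way. A call with a gripper value outside its range is refused whole. The fingers move at their own pace and stop on an object; FORCE is the grip in N (left out, the last holds). Time passes only in rows, so rows that do not move let the fingers close. It gives the time, the measured TCP pose, the force and the opening at its end, in the units of the state.
- env.state(): the state, without advancing time (a new reading comes with each control period).
- env.get_image(name): name is "side" or "top"; returns a dict with "pixels" (400x640x3 uint8, blue, green, red), "K" (3x3 intrinsics, pixels), "eye" and "rotation" of the camera in the world. Camera axes: x right, y down, z forward; pixel columns grow to the right and rows downward; lengths in mm; the calibration is good to about 2 mm. A picture is of the moment at which its call begins. There is no depth.
- env.hand_in(): hands the job in, once; it reports no verdict.
The state is a dict: "clock": time; "q": joint angles; "dq": joint speeds; "effort": joint torques, N m; "tool_pos": TCP position; "ee_rot": TCP orientation; "contact_force": force on the tool from outside, world axes, zero at the start; "torque": the same for the moment, N m; "width": opening from 0.0 (shut) to 1.0 (fully open).
Only numpy, scipy, OpenCV 4.12 (cv2) and the standard library are available. Lean on these libraries where they do the work, as an engineer would, in place of code of your own. Each camera call takes 0.05 s, during which the arm holds its last target. There are 200 camera calls.

### The job

Put the washing-up away to drain: hang both white sink saddles astride the dish rack's horizontal bar, one leg on each side, hanging straight and side by side, and pile all the steel canisters that are there into a pyramid on the cradle, lying lengthwise on its rods, the three seats filled first and the others saddled into the gaps of the row below and lined up with it. Leave the two glass tumblers standing where they are.

Things in the scene. Friction and masses are not known exactly. Their poses are not given: they have to be found in the camera images.
- canister0: a steel storage canister, a twelve-sided prism lying on its side: 60 mm long, about 50 mm across (49.6 over opposite flats, 51.3 over corners), about 0.12 kg. Origin at its centre, x axis along its length; turned any way about its length, ends alike. Its flats keep it from rolling far; one that has fallen on its end tips over when pushed near its top. Best gripped across its flat ends (60 mm). Four to six are there; absent ones read None.
- canister1: a steel storage canister, a twelve-sided prism lying on its side: 60 mm long, about 50 mm across (49.6 over opposite flats, 51.3 over corners), about 0.12 kg. Origin at its centre, x axis along its length; turned any way about its length, ends alike. Its flats keep it from rolling far; one that has fallen on its end tips over when pushed near its top. Best gripped across its flat ends (60 mm). Four to six are there; absent ones read None.
- canister2: a steel storage canister, a twelve-sided prism lying on its side: 60 mm long, about 50 mm across (49.6 over opposite flats, 51.3 over corners), about 0.12 kg. Origin at its centre, x axis along its length; turned any way about its length, ends alike. Its flats keep it from rolling far; one that has fallen on its end tips over when pushed near its top. Best gripped across its flat ends (60 mm). Four to six are there; absent ones read None.
- canister3: a steel storage canister, a twelve-sided prism lying on its side: 60 mm long, about 50 mm across (49.6 over opposite flats, 51.3 over corners), about 0.12 kg. Origin at its centre, x axis along its length; turned any way about its length, ends alike. Its flats keep it from rolling far; one that has fallen on its end tips over when pushed near its top. Best gripped across its flat ends (60 mm). Four to six are there; absent ones read None.
- canister4: a steel storage canister, a twelve-sided prism lying on its side: 60 mm long, about 50 mm across (49.6 over opposite flats, 51.3 over corners), about 0.12 kg. Origin at its centre, x axis along its length; turned any way about its length, ends alike. Its flats keep it from rolling far; one that has fallen on its end tips over when pushed near its top. Best gripped across its flat ends (60 mm). Four to six are there; absent ones read None.
- canister5: a steel storage canister, a twelve-sided prism lying on its side: 60 mm long, about 50 mm across (49.6 over opposite flats, 51.3 over corners), about 0.12 kg. Origin at its centre, x axis along its length; turned any way about its length, ends alike. Its flats keep it from rolling far; one that has fallen on its end tips over when pushed near its top. Best gripped across its flat ends (60 mm). Four to six are there; absent ones read None.
- saddle0: a white rigid plastic sink saddle, an inverted U standing on its two legs: 70 mm long along its y axis, 44 mm across the outside of the legs along its x axis, 77 mm tall, walls 4 mm, 36 mm clear between the legs, round-topped inside, about 0.09 kg. Origin at the inner top of the arch (4 mm below its outer top, 73 mm above the feet), z up. The straight outer faces of the legs reach from the feet to 55 mm above them and can be gripped across.
- saddle1: a white rigid plastic sink saddle, an inverted U standing on its two legs: 70 mm long along its y axis, 44 mm across the outside of the legs along its x axis, 77 mm tall, walls 4 mm, 36 mm clear between the legs, round-topped inside, about 0.09 kg. Origin at the inner top of the arch (4 mm below its outer top, 73 mm above the feet), z up. The straight outer faces of the legs reach from the feet to 55 mm above them and can be gripped across.
- cradle: a small fixed steel-rod cradle on the board: three seats side by side along its y axis, 54 mm apart, each made of two 8 mm rods 48 mm long parallel to its x axis, rod tops 18 mm high, and an upright wire guard 54 mm high, 40 mm wide along x, at each end of the row (88 mm from the middle). Origin on the board under its middle seat. A canister lies in a seat with its length along the cradle's x axis, its ends overhanging the rods; fingers have free room at both ends.
- seat0 (a point): where the centre of a canister comes to be when lying in this seat of the bottom row: at the cradle's x = 0, y = -54 mm, about 38 mm above the board; axes as the cradle's.
- seat1 (a point): where the centre of a canister comes to be when lying in this seat of the bottom row: at the cradle's x = 0, y = 0 mm, about 38 mm above the board; axes as the cradle's.
- seat2 (a point): where the centre of a canister comes to be when lying in this seat of the bottom row: at the cradle's x = 0, y = 54 mm, about 38 mm above the board; axes as the cradle's.
- gap0 (a point): where the centre of a canister comes to be when saddled in this gap between two canisters of the bottom row: at the cradle's x = 0, y = -27 mm, about 81 mm above the board; axes as the cradle's.
- gap1 (a point): where the centre of a canister comes to be when saddled in this gap between two canisters of the bottom row: at the cradle's x = 0, y = 27 mm, about 81 mm above the board; axes as the cradle's.
- peak (a point): where the centre of a canister comes to be when on the peak, in the gap of the second row: at the cradle's x = 0, y = 0 mm, about 123 mm above the board; axes as the cradle's.
- rack: a fixed steel-rod dish rack with a 14 mm round horizontal bar along its y axis, held by two posts 260 mm apart (at y = -130 and +130 mm), and a white cutting board standing in a spring clip beyond the post at y = +170 mm (board 150 mm along x, 9 mm thick, top 226 mm high). The space above and to both sides of the bar is free. Origin on the board under the bar's middle.
- bar_mid (a point): the top of the rack's bar at the middle of its length, 170 mm above the board; axes as the rack's (y along the bar). Two saddles have room side by side between the posts.
- tumbler0: a glass tumbler, a bystander standing on the board beyond the work: 68 mm wide, 110 mm tall, origin at its underside. Not to be disturbed.
- tumbler1: a glass tumbler, a bystander standing on the board beyond the work: 68 mm wide, 110 mm tall, origin at its underside. Not to be disturbed.
- fork: a steel fork lying flat, a bystander, about 190 mm long along its x axis, 4 mm thick; origin under its middle.
Not all that is in view belongs to the job. Leave any blue look-alike of the saddle0 alone. What is shaped like the canister4 but blue is not meant.

How it is judged (in metres and radians):
At the end, for the whole second after the job is handed in: Each canister present lies at rest, centre within 18 mm of one of the six pyramid places, length within 0.3 rad of the cradle's x; both saddles rest astride the bar between the posts, inner top within 12 mm sideways and in height of the bar's top, upright and in line with it within 0.35 rad ((distance between canister0 and seat0 below 0.018 m or distance between canister0 and seat1 below 0.018 m or distance between canister0 and seat2 below 0.018 m or distance between canister0 and gap0 below 0.018 m or distance between canister0 and gap1 below 0.018 m or distance between canister0 and peak below 0.018 m) and angle between the x axis of each of canister0, canister1, canister2, canister3, canister4, canister5 and the x axis of cradle, either way round below 0.3 rad and linear speed of each of canister0, canister1, canister2, canister3, canister4, canister5 below 0.03 m/s and (distance between canister1 and seat0 below 0.018 m or distance between canister1 and seat1 below 0.018 m or distance between canister1 and seat2 below 0.018 m or distance between canister1 and gap0 below 0.018 m or distance between canister1 and gap1 below 0.018 m or distance between canister1 and peak below 0.018 m) and (distance between canister2 and seat0 below 0.018 m or distance between canister2 and seat1 below 0.018 m or distance between canister2 and seat2 below 0.018 m or distance between canister2 and gap0 below 0.018 m or distance between canister2 and gap1 below 0.018 m or distance between canister2 and peak below 0.018 m) and (distance between canister3 and seat0 below 0.018 m or distance between canister3 and seat1 below 0.018 m or distance between canister3 and seat2 below 0.018 m or distance between canister3 and gap0 below 0.018 m or distance between canister3 and gap1 below 0.018 m or distance between canister3 and peak below 0.018 m) and (distance between canister4 and seat0 below 0.018 m or distance between canister4 and seat1 below 0.018 m or distance between canister4 and seat2 below 0.018 m or distance between canister4 and gap0 below 0.018 m or distance between canister4 and gap1 below 0.018 m or distance between canister4 and peak below 0.018 m) and (distance between canister5 and seat0 below 0.018 m or distance between canister5 and seat1 below 0.018 m or distance between canister5 and seat2 below 0.018 m or distance between canister5 and gap0 below 0.018 m or distance between canister5 and gap1 below 0.018 m or distance between canister5 and peak below 0.018 m) and x of saddle0 in the frame of bar_mid between -0.012 and 0.012 m and y of saddle0 in the frame of bar_mid between -0.125 and 0.125 m and z of saddle0 in the frame of bar_mid between -0.012 and 0.012 m and angle between each of saddle0, saddle1's own z axis and vertical below 0.35 rad and angle between the y axis of each of saddle0, saddle1 and the y axis of rack, either way round below 0.35 rad and linear speed of each of saddle0, saddle1 below 0.05 m/s and angular speed of each of saddle0, saddle1 below 0.5 rad/s and x of saddle1 in the frame of bar_mid between -0.012 and 0.012 m and y of saddle1 in the frame of bar_mid between -0.125 and 0.125 m and z of saddle1 in the frame of bar_mid between -0.012 and 0.012 m); the robot touches nothing.
It fails at once if tumbler 0 is knocked over or pushed more than 4 cm (distance of tumbler0 from where it was at the start of the episode above 0.04 m or angle between tumbler0's own z axis and vertical above 0.5 rad).
It fails at once if tumbler 1 is knocked over or pushed more than 4 cm (distance of tumbler1 from where it was at the start of the episode above 0.04 m or angle between tumbler1's own z axis and vertical above 0.5 rad).
Of canister0, canister1, canister2, canister3, canister4, canister5 only 4 to 6 are there at a start; the rules pass over those that are not, and their reading is None.
At some moment in a run one of canister0, canister1, canister2, canister3, canister4, canister5, saddle0, saddle1 may be knocked a few centimetres aside while the robot is not near it.
It also fails if it takes over 210 s, if anything falls off the work surface, if the arm or the gripper's body presses on something with over 40 N, if the wrist force passes 120 N, or if a joint passes its speed limit or range.

## Working session

There is one attempt and no reset: what is moved stays moved. The work goes in short steps, Python scripts to look and compute and a shell command to move; the robot and the scene stay as the last step left them, time stands still between calls to the robot, and variables do not carry over. Pictures are saved under pics/ and viewed, about 12 in all and at most 16, crops included, and the job is handed in when it is done.

```bash
ls; mkdir -p pics; python3 - <<'E'
from rig import env
import cv2
print(env.state(), env.tcp_to_grasp)
for n in("top","side"):
    i=env.get_image(n); cv2.imwrite(f"pics/{n}0.png",i["pixels"]); print(n,i["K"],i["eye"],i["rotation"])
E
```

```text
pics
{'clock': 0.0, 'q': array([ 1.23933582e+00,  9.18357410e-02,  1.23188798e+00, -2.85113497e-05,
        1.81976027e+00, -5.67193560e-02]), 'dq': array([-1.30043543e-04,  1.40829263e-05,  1.45419053e-03, -1.40365410e-03,
       -5.48364969e-04, -7.03903796e-06]), 'effort': array([-1.09269207e-03, -4.46462095e+01, -4.06438816e+01,  6.97683776e-02,
        2.97386083e-02, -1.55326597e-04]), 'tool_pos': array([162.70683378, 577.2177563 , 221.51952161]), 'ee_rot': array([ 5.38633157e-04,  7.97277682e-01,  6.03611964e-01, -7.77400970e-04]), 'contact_force': array([-0.61070593,  0.20886503, -0.09388589]), 'torque': array([ 0.04276994,  0.02935539, -0.0079845 ]), 'width': 0.9984792537691088} -18.700000000000003
top [[498.77874588   0.         314.35085405]
 [  0.         498.77874588 198.15296437]
 [  0.           0.           1.        ]] [ 399.62099479  -13.30833031 1243.7842738 ] [-0.05264107  0.71063027 -0.69952667  0.05381421]
side [[397.11209002   0.         310.0965447 ]
 [  0.         397.11209002 200.34453548]
 [  0.           0.           1.        ]] [ 420.49593182 -760.88070235  543.17869412] [-0.51382297  0.85276844 -0.08364088  0.04214434]
```

View pics/top0.png

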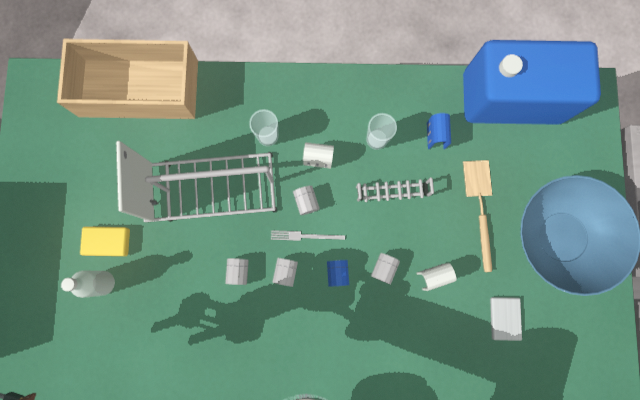

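View pics/side0.png

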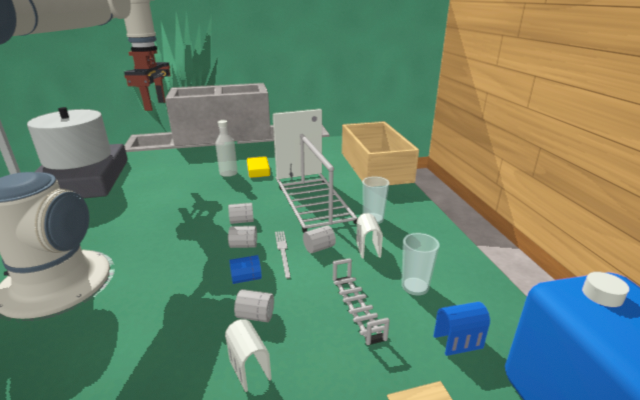

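Top: steel canisters at (305,200), (237,271), (285,272), (386,268); white saddles at (319,155), (438,276); blue decoys at (338,273), (438,130); cradle at (396,190), rack bar (150–270,175). Four canisters are in view. The side view agrees. Next: masks and enlarged crops.

```bash
cat > h.py <<'E'
import numpy as np, cv2
from scipy.spatial.transform import Rotation as R
from rig import env
def q2R(q): return R.from_quat(np.roll(np.asarray(q,float),-1)).as_matrix()
def img(n,save=None):
    i=env.get_image(n); i["M"]=q2R(i["rotation"])
    if save: cv2.imwrite(f"pics/{save}.png",i["pixels"])
    return i
def ray(i,uv):
    d=i["M"]@np.linalg.inv(i["K"])@np.array([uv[0],uv[1],1.]); return np.array(i["eye"]),d/np.linalg.norm(d)
def plane(i,uv,z):
    e,d=ray(i,uv); return e+d*(z-e[2])/d[2]
def tri(a,ua,b,ub):
    (p,d),(q,e)=ray(a,ua),ray(b,ub)
    s=np.linalg.lstsq(np.c_[d,-e],q-p,rcond=None)[0]; A=p+s[0]*d;B=q+s[1]*e
    return (A+B)/2, np.linalg.norm(A-B)
def proj(i,p):
    c=i["K"]@(i["M"].T@(np.asarray(p,float)-i["eye"])); return c[:2]/c[2]
def crop(i,x0,y0,x1,y1,f,name):
    c=i["pixels"][y0:y1,x0:x1]; cv2.imwrite(f"pics/{name}.png",cv2.resize(c,None,fx=f,fy=f,interpolation=cv2.INTER_CUBIC))
def grey(i,lo=110,sat=45):
    h=cv2.cvtColor(i["pixels"],cv2.COLOR_BGR2HSV); return ((h[...,1]<sat)&(h[...,2]>lo)).astype(np.uint8)*255
def blobs(i,x0,y0,x1,y1,amin=60,**k):
    m=grey(i,**k); z=np.zeros_like(m); z[y0:y1,x0:x1]=m[y0:y1,x0:x1]
    out=[]
    for c in cv2.findContours(z,cv2.RETR_EXTERNAL,cv2.CHAIN_APPROX_NONE)[0]:
        if cv2.contourArea(c)>amin: out.append((cv2.minAreaRect(c),c))
    return out
E
python3 - <<'E'
from h import *
t=img("top");s=img("side")
crop(t,215,110,465,300,3.2,"tc"); crop(s,220,130,400,390,2.3,"sc")
for i,b in((t,(215,110,500,300)),(s,(215,130,500,390))):
    for r,c in blobs(i,*b): print([np.round(v,1) for v in r], np.round(plane(i,r[0],25),0))
    print()
print(proj(t,[0,0,0]),proj(t,[400,0,0]),proj(t,[400,200,0]))
E
```

```text
[array([436.6, 276.3]), array([20.6, 37. ]), np.float64(71.6)] [ 398. -312.   25.]
[array([284.7, 271.6]), array([21.2, 26.5]), np.float64(11.3)] [404.  55.  25.]
[array([236.3, 271.3]), array([21.4, 26.7]), np.float64(5.2)] [403. 172.  25.]
[array([385.3, 267.8]), array([21.7, 26.8]), np.float64(22.6)] [ 417. -188.   25.]
[array([307.5, 236. ]), array([73.3,  9.4]), np.float64(2.6)] [491.   2.  25.]
[array([305.7, 199.6]), array([26.9, 20.6]), np.float64(71.6)] [581.   7.  25.]
[array([392.4, 190.1]), array([19.1, 60.5]), np.float64(85.6)] [ 608. -207.   25.]
[array([429.6, 186.4]), array([18.8,  6.6]), np.float64(85.2)] [ 619. -300.   25.]
[array([242.8, 183.7]), array([58.6, 61. ]), np.float64(84.8)] [618. 164.  25.]
[array([317.5, 154.9]), array([29.8, 23.3]), np.float64(6.7)] [694. -20.  25.]
[array([378.8, 129.8]), array([27.6, 35.4]), np.float64(45.0)] [ 762. -174.   25.]
[array([263.5, 127. ]), array([34., 27.]), np.float64(90.0)] [764. 117.  25.]

[array([248.1, 339.2]), array([46.9, 99.9]), np.float64(2.3)] [ 400. -267.   25.]
[array([358.3, 301.3]), array([95.1, 31.5]), np.float64(57.9)] [ 608. -216.   25.]
[array([415.1, 264.6]), array([34.2, 54.2]), np.float64(14.4)] [ 759. -132.   25.]
[array([283.3, 254.2]), array([46.9,  9.6]), np.float64(78.7)] [489. -38.  25.]
[array([242. , 236.5]), array([21., 28.]), np.float64(90.0)] [402.  54.  25.]
[array([240.5, 212.5]), array([19. , 23.9]), np.float64(84.3)] [402. 172.  25.]
[array([462.5, 214. ]), array([128. ,  24.7]), np.float64(45.0)] [967.  43.  25.]
[array([298.5, 189.2]), array([177.4, 123.1]), np.float64(5.4)] [575. 277.  25.]

[304.52535395 446.13062742] [307.525217   273.64050068] [226.40904165 272.36591574]
```

View pics/tc.png

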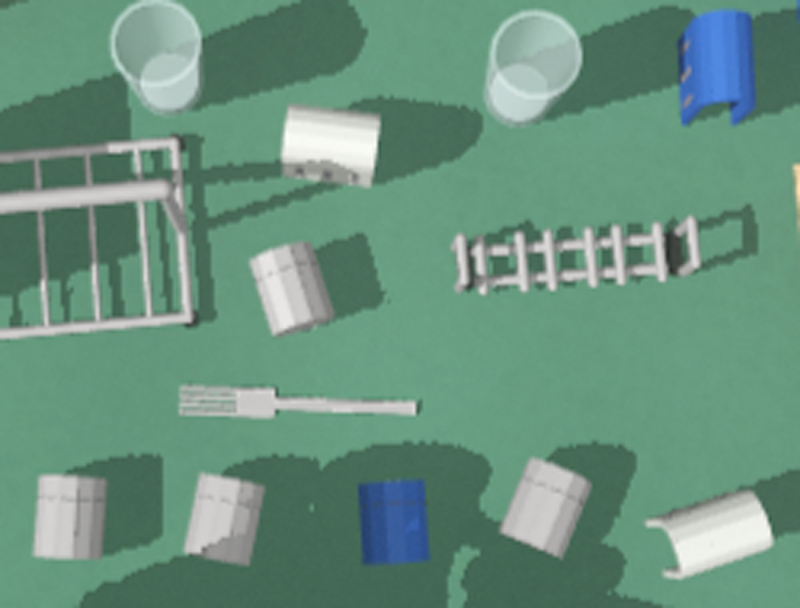

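View pics/sc.png

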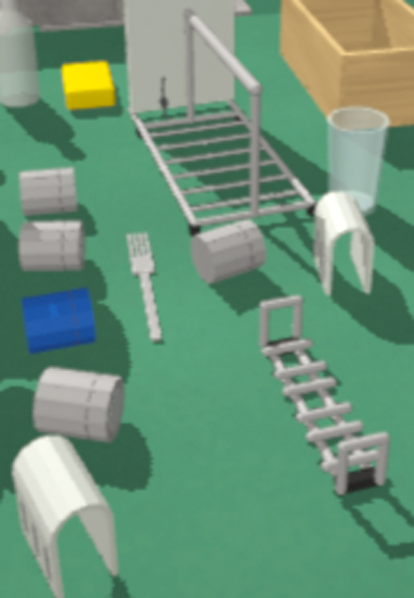

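Top crop: cradle rods at crop x ≈ 480–660, y ≈ 257. Saddle A's outline is (288,108)–(372,187), saddle B's near feet are (650,522)/(670,577), and both stand upright. The side crop shows the bar from (188,13) to (255,90). One finer composite for corner pixels, then I'll move.

```bash
python3 - <<'E'
from h import *
t=img("top");s=img("side")
def c(i,x0,y0,w,h,W,H): return cv2.resize(i["pixels"][y0:y0+h,x0:x0+w],(W,H),interpolation=cv2.INTER_CUBIC)
a=c(t,350,170,90,40,720,320)
b=np.hstack([c(s,330,255,70,70,280,280),c(s,350,205,55,70,220,280),c(s,220,322,55,70,220,280)])
cv2.imwrite("pics/comp.png",np.vstack([a,b]))
u=lambda x,y,f=3.2,x0=215,y0=110:((x+.5)/f-.5+x0,(y+.5)/f-.5+y0)
v=lambda x,y:u(x,y,2.3,220,130)
print("bar R",tri(t,u(165,190),s,v(255,90)))
print("bar R plane163",plane(t,u(165,190),163),"L px guess",plane(t,(150,180),163))
print("bar L tri",tri(t,(150,180),s,v(188,13)))
for n,a,b in(("c0",(236.3,271.3),(240.5,212.5)),("c1",(284.7,271.6),(242,236.5)),("c2",(385.3,267.8),v(79,404)),("c3",(305.7,199.6),v(228,251))):
    print(n,tri(t,a,s,b))
for r,cc in blobs(t,215,110,500,300):
    x=np.array(r[0]); bx=cv2.boxPoints(r); e0,e1=bx[1]-bx[0],bx[2]-bx[1]; d=e0 if np.hypot(*e0)>np.hypot(*e1) else e1
    p=plane(t,x+d/2,25);q=plane(t,x-d/2,25); print(np.round(x),"len ang deg",np.round(np.degrees(np.arctan2(p[1]-q[1],p[0]-q[0])),1),np.linalg.norm(p-q))
E
```

```text
bar R (array([627.05562622,  93.64107998, 162.60474014]), np.float64(0.3543827761321162))
bar R plane163 [627.15142272  93.5787345  163.        ] L px guess [598.38655767 348.62431677 163.        ]
bar L tri (array([598.57128696, 348.00932389, 164.74554376]), np.float64(1.001448874090944))
c0 (array([402.56764492, 171.88296416,  25.26240887]), np.float64(0.6839698334302032))
c1 (array([402.91240182,  54.97931194,  24.50269186]), np.float64(2.2018877941266597))
c2 (array([ 416.0813629 , -188.23902172,   25.53377655]), np.float64(1.6167754489846295))
c3 (array([580.17753547,   7.50372021,  24.24213279]), np.float64(1.3439950166797026))
[437. 276.] len ang deg -71.1 90.306341534147
[285. 272.] len ang deg -10.0 63.23052420942547
[236. 271.] len ang deg -177.8 62.19807178434006
[385. 268.] len ang deg -22.7 65.03177728840714
[307. 236.] len ang deg -91.7 179.0724801664414
[306. 200.] len ang deg -160.7 67.10404384632679
[392. 190.] len ang deg -84.6 150.35723585058423
[430. 186.] len ang deg -176.4 47.17494261128333
[243. 184.] len ang deg -83.8 151.08772737638168
[318. 155.] len ang deg -96.4 74.56983776897657
[379. 130.] len ang deg -41.3 92.68500966414233
[264. 127.] len ang deg -178.2 88.78583258533814
```

View pics/comp.png

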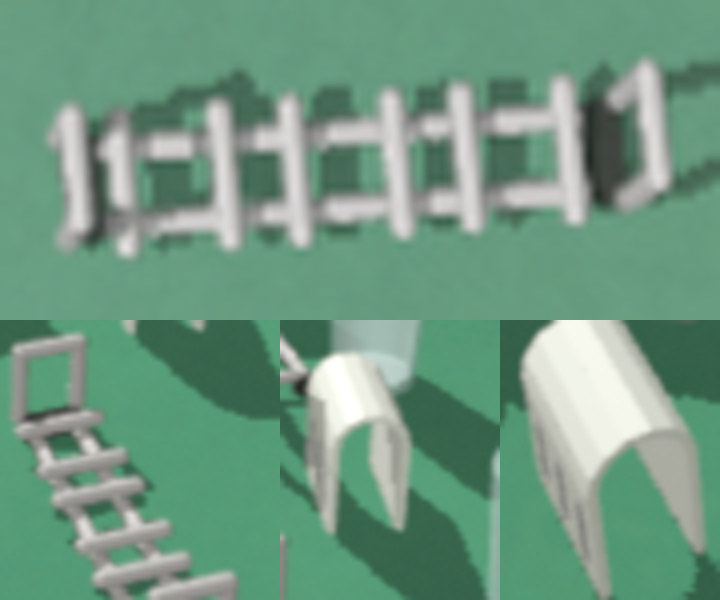

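Composite: rods 3 and 4 are at (296,168) and (397,164) in the 8x crop, so the middle seat is at (346,166). Saddle front feet are at (332,533)/(402,530) for A and (605,600)/(702,555) for B.

```bash
python3 - <<'E'
from h import *
t=img("top");s=img("side")
T=lambda x,y:((x+.5)/8-.5+350,(y+.5)/8-.5+170)
S=lambda x,y,x0,y0,ox:((x-ox+.5)/4-.5+x0,(y-320+.5)/4-.5+y0)
u=lambda x,y,f=3.2,x0=215,y0=110:((x+.5)/f-.5+x0,(y+.5)/f-.5+y0)
r=[(122,183),(225,172),(296,168),(397,164),(467,158),(570,148)]
P=np.array([plane(t,T(*a),15) for a in r]);print(P.round(0)); d=P[5]-P[0];print("cr ang y", np.degrees(np.arctan2(d[1],d[0])),"mid",P.mean(0))
sr=[(60,422),(83,463),(98,495),(123,538),(143,570)]
for a,b in zip(r,sr): print("rod tri",[np.round(x,1) for x in tri(t,T(*a),s,S(*b,330,255,0))])
A=[plane(s,S(x,y,350,205,280),0) for x,y in((332,533),(402,530))];print("A front feet",np.round(A))
B=[plane(s,S(x,y,220,322,500),0) for x,y in((605,600),(702,555))];print("B front feet",np.round(B))
print("A top view: far edge z55",[plane(t,u(*k),55).round(0) for k in((288,108),(380,115))],"near feet z0",[plane(t,u(*k),0).round(0) for k in((283,172),(372,187))])
print("B near feet z0",[plane(t,u(*k),0).round(0) for k in((650,522),(670,577))],"far end",[plane(t,u(*k),z).round(0) for k,z in(((750,492),55),((772,540),55),((765,513),77))])
print("B edges z55",[plane(t,u(*k),55).round(0) for k in((672,522),(750,492),(690,575),(772,540))])
st=env.state();print(st["tool_pos"],st["ee_rot"],q2R(st["ee_rot"]).round(3))
E
```

```text
[[ 603. -140.   15.]
 [ 607. -172.   15.]
 [ 608. -194.   15.]
 [ 610. -226.   15.]
 [ 612. -247.   15.]
 [ 616. -280.   15.]]
cr ang y -84.56432907551995 mid [ 609.32158727 -209.71048444   15.        ]
rod tri [array([ 602.7, -139.7,   15. ]), np.float64(0.1)]
rod tri [array([ 606.3, -171.8,   14.5]), np.float64(0.9)]
rod tri [array([ 607.9, -194.2,   13.1]), np.float64(1.5)]
rod tri [array([ 610.1, -225.7,   14. ]), np.float64(0.2)]
rod tri [array([ 612.5, -247.6,   14.4]), np.float64(0.3)]
A front feet [[669. -54.   0.]
 [709. -60.   0.]]
B front feet [[ 391. -347.    0.]
 [ 429. -335.    0.]]
A top view: far edge z55 [array([715.,  12.,  55.]), array([711., -59.,  55.])] near feet z0 [array([678.,  16.,   0.]), array([667., -55.,   0.])]
B near feet z0 [array([ 406., -272.,    0.]), array([ 365., -287.,    0.])] far end [array([ 429., -335.,   55.]), array([ 394., -350.,   55.]), array([ 414., -339.,   77.])]
B edges z55 [array([ 406., -277.,   55.]), array([ 429., -335.,   55.]), array([ 368., -289.,   55.]), array([ 394., -350.,   55.])]
[162.82918217 577.46402372 222.46936626] [ 8.14642529e-05  7.97305410e-01  6.03576063e-01 -1.12771039e-04] [[ 0.271  0.962 -0.   ]
 [ 0.962 -0.271 -0.   ]
 [-0.    -0.    -1.   ]]
```

```bash
cat > d.py <<'E'
# prints yaw twist about tool z, then the shift in tool axes (cm, after that yaw) to reach X Y Z(tcp) THETA(deg, jaw axis)
import sys; from h import *
X,Y,Z,TH=map(float,sys.argv[1:5]); st=env.state(); M=q2R(st["ee_rot"]); th=np.degrees(np.arctan2(M[1,0],M[0,0]))
dy=(TH-th+90)%180-90; a=np.radians(th+dy); d=np.array([X,Y,Z])-st["tool_pos"]
s=np.array([np.cos(a)*d[0]+np.sin(a)*d[1],np.sin(a)*d[0]-np.cos(a)*d[1],-d[2]])/10
print("t %.1f tcp %s th %.1f tilt %.3f w %.3f F %s q6 %.2f"%(st["clock"],st["tool_pos"].round(1),th,M[2,2],st["width"]*8.78,st["contact_force"].round(1),st["q"][5]))
print("twist z %.3f  shift cm %s"%(-np.radians(dy),s.round(2)))
E
python3 -m jog '{"linear":[[0,0,0],[0,0,0],[0,0,0],[0,0,0],[0,0,0],[0,0,0],[0,0,0],[0,0,0],[0,0,0],[0,0,0],[0,0,0]],"twist":[[0,0,0.1144],[0,0,0.1144],[0,0,0.1144],[0,0,0.1144],[0,0,0.1144],[0,0,0.1144],[0,0,0.1144],[0,0,0.1144],[0,0,0.1144],[0,0,0.1144],[0,0,0.1144]],"grip":[8.7,8.7,8.7,8.7,8.7,8.7,8.7,8.7,8.7,8.7,8.7]}' 20
python3 -m jog '{"linear":[[1.87,3.45,0],[1.87,3.45,0],[1.87,3.45,0],[1.87,3.45,0],[1.87,3.45,0],[1.87,3.45,0],[1.87,3.45,1],[1.87,3.45,1],[1.87,3.45,1],[1.87,3.45,1],[1.87,3.45,1],[1.87,3.45,1]],"twist":[[0,0,0],[0,0,0],[0,0,0],[0,0,0],[0,0,0],[0,0,0],[0,0,0],[0,0,0],[0,0,0],[0,0,0],[0,0,0],[0,0,0]],"grip":[8.7,8.7,8.7,8.7,8.7,8.7,8.7,8.7,8.7,8.7,8.7,8.7]}'
python3 d.py 402.6 171.9 9 2.2
```

```text
clock: 1.32
tool_pos: [162.8, 577.5, 222.6]
ee_rot: [0.0, 1.0, 0.016, -0.0]
contact_force: [-0.3, 0.1, -0.1]
width: 0.989
clock: 2.32
tool_pos: [403.2, 170.4, 162.5]
ee_rot: [-0.0, 1.0, 0.019, 0.001]
contact_force: [0.3, 1.4, 0.4]
width: 0.994
t 2.3 tcp [403.2 170.4 162.5] th 2.2 tilt -1.000 w 8.725 F [0.3 1.4 0.4] q6 0.28
twist z -0.001  shift cm [-0.05 -0.15 15.35]
```

```bash

python3 -m jog '{"linear":[[-0.05,-0.15,2],[0,0,2.5],[0,0,2.5],[0,0,2.5],[0,0,2.5],[0,0,2],[0,0,1.35],[0,0,0],[0,0,0]],"twist":[[0,0,0],[0,0,0],[0,0,0],[0,0,0],[0,0,0],[0,0,0],[0,0,0],[0,0,0],[0,0,0]],"grip":[8.7,8.7,8.7,8.7,8.7,8.7,8.7,8.7,5.5]}' 25
python3 -m jog '{"linear":[[0,0,0],[0,0,0],[0,0,0],[0,0,0],[0,0,0],[0,0,0],[0,0,-1],[0,0,-2],[0,0,-3],[0,0,-3],[0,0,-3]],"twist":[[0,0,0],[0,0,0],[0,0,0],[0,0,0],[0,0,0],[0,0,0],[0,0,0],[0,0,0],[0,0,0],[0,0,0],[0,0,0]],"grip":[5.5,5.5,5.5,5.5,5.5,5.5,5.5,5.5,5.5,5.5,5.5]}'
python3 d.py 614.4 -263.5 130 5.4
```

```text
clock: 3.07
tool_pos: [401.6, 173.6, 8.8]
ee_rot: [0.0, 1.0, 0.019, -0.001]
contact_force: [0.1, -0.2, 0.2]
width: 0.949
clock: 3.98
tool_pos: [401.5, 173.5, 130.4]
ee_rot: [0.0, 1.0, 0.019, -0.0]
contact_force: [0.7, -0.3, -0.3]
width: 0.691
t 4.0 tcp [401.5 173.5 130.4] th 2.2 tilt -1.000 w 6.068 F [ 0.7 -0.3 -0.3] q6 0.29
twist z -0.057  shift cm [1.708e+01 4.551e+01 4.000e-02]
```

```bash

python3 -m jog '{"linear":[[0,0,0],[1.0,2.5,0],[1.5,4,0],[1.6,4,0],[1.6,4,0],[1.6,4,0],[1.6,4,0],[1.6,4,0],[1.6,4,0],[1.6,4,0],[1.6,4,0],[1.1,3,0]],"twist":[[0,0,-0.057],[0,0,0],[0,0,0],[0,0,0],[0,0,0],[0,0,0],[0,0,0],[0,0,0],[0,0,0],[0,0,0],[0,0,0],[0,0,0]],"grip":[5.5,5.5,5.5,5.5,5.5,5.5,5.5,5.5,5.5,5.5,5.5,5.5]}'
python3 -m jog '{"linear":[[0.68,4,0],[0,0,0],[0,0,0],[0,0,0]],"twist":[[0,0,0],[0,0,0],[0,0,0],[0,0,0]],"grip":[5.5,5.5,5.5,5.5]}'
python3 d.py 614.4 -262.5 22 5.4
```

```text
clock: 4.98
tool_pos: [599.4, -216.0, 128.7]
ee_rot: [0.0, 0.999, 0.047, -0.0]
contact_force: [1.5, 0.7, -0.9]
width: 0.695
clock: 5.32
tool_pos: [609.2, -251.7, 128.8]
ee_rot: [-0.001, 0.999, 0.047, -0.0]
contact_force: [-0.6, -0.0, -1.5]
width: 0.691
t 5.3 tcp [ 609.2 -251.7  128.8] th 5.4 tilt -1.000 w 6.069 F [-0.6 -0.  -1.5] q6 -0.54
twist z -0.000  shift cm [ 0.42  1.12 10.68]
```

```bash

python3 -m jog '{"linear":[[0.42,1.12,0],[0,0,1],[0,0,2],[0,0,2],[0,0,2],[0,0,1.5],[0,0,1],[0,0,0.6],[0,0,0.4],[0,0,0],[0,0,0]],"twist":[[0,0,0],[0,0,0],[0,0,0],[0,0,0],[0,0,0],[0,0,0],[0,0,0],[0,0,0],[0,0,0],[0,0,0],[0,0,0]],"grip":[5.5,5.5,5.5,5.5,5.5,5.5,5.5,5.5,5.5,5.5,5.5]}'
python3 d.py 614.4 -262.5 22 5.4
python3 - <<'E'
from h import *
s=img("side");t=img("top")
def c(i,x0,y0,w,h,W,H): return cv2.resize(i["pixels"][y0:y0+h,x0:x0+w],(W,H),interpolation=cv2.INTER_CUBIC)
cv2.imwrite("pics/p1.png",np.hstack([c(s,300,220,100,125,400,500),c(t,350,150,100,125,400,500)]))
E
```

```text
clock: 6.23
tool_pos: [615.3, -262.6, 25.4]
ee_rot: [0.0, 0.999, 0.048, 0.001]
contact_force: [-1.0, -0.2, -0.7]
width: 0.696
t 6.2 tcp [ 615.3 -262.6   25.4] th 5.4 tilt -1.000 w 6.107 F [-1.  -0.2 -0.7] q6 -0.55
twist z 0.001  shift cm [-0.09 -0.02  0.34]
```

View pics/p1.png

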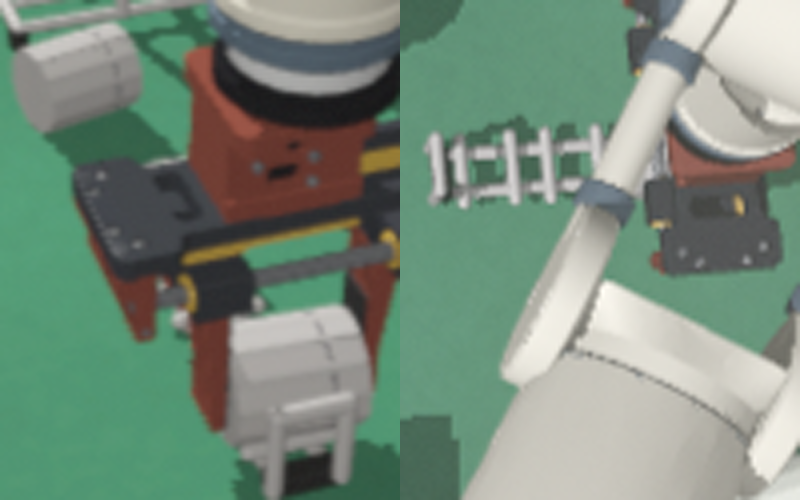

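The canister hangs over the end seat, just inside the near guard (about (310,410) in the side half). Lowering the last 3 mm, releasing, and rising.

```bash

python3 -m jog '{"linear":[[-0.09,0,0.17],[0,0,0.17],[0,0,0],[0,0,0],[0,0,0],[0,0,0],[0,0,0],[0,0,0],[0,0,-2],[0,0,-3],[0,0,-3],[0,0,-3]],"twist":[[0,0,0],[0,0,0],[0,0,0],[0,0,0],[0,0,0],[0,0,0],[0,0,0],[0,0,0],[0,0,0],[0,0,0],[0,0,0],[0,0,0]],"grip":[5.5,5.5,5.5,8.7,8.7,8.7,8.7,8.7,8.7,8.7,8.7,8.7]}'
python3 d.py 402.9 55 130 -10
```

```text
clock: 7.33
tool_pos: [613.4, -262.9, 131.2]
ee_rot: [-0.0, 0.999, 0.047, -0.001]
contact_force: [0.5, -0.5, -0.5]
width: 0.991
t 7.3 tcp [ 613.4 -262.9  131.2] th 5.4 tilt -1.000 w 8.699 F [ 0.5 -0.5 -0.5] q6 -0.55
twist z 0.269  shift cm [-26.25 -27.65   0.12]
```

Move to c1 and re-measure it from the camera while hovering.

```bash

python3 -m jog '{"linear":[[0,0,0],[0,0,0],[-2.5,-2.6,0],[-2.5,-2.6,0],[-2.6,-2.8,0],[-2.6,-2.8,0],[-2.6,-2.8,0],[-2.6,-2.8,0],[-2.6,-2.8,0],[-2.6,-2.8,0],[-2.6,-2.8,0],[-2.6,-2.8,0]],"twist":[[0,0,0.09],[0,0,0.09],[0,0,0.089],[0,0,0],[0,0,0],[0,0,0],[0,0,0],[0,0,0],[0,0,0],[0,0,0],[0,0,0],[0,0,0]],"grip":[8.7,8.7,8.7,8.7,8.7,8.7,8.7,8.7,8.7,8.7,8.7,8.7]}'
python3 d.py 402.9 55 9 -10
python3 - <<'E'
from h import *
s=img("side");t=img("top",save="t2")
for r,c in blobs(s,215,200,300,260): print("side",np.round(r[0],1))
for r,c in blobs(t,215,110,500,300): print(np.round(r[0],1),np.round(r[1],0),np.round(r[2]))
E
```

```text
clock: 8.33
tool_pos: [403.8, 52.8, 130.6]
ee_rot: [-0.0, 0.996, -0.087, 0.0]
contact_force: [0.6, 1.1, 0.2]
width: 0.992
t 8.3 tcp [403.8  52.8 130.6] th -10.0 tilt -1.000 w 8.711 F [0.6 1.1 0.2] q6 0.22
twist z -0.001  shift cm [-0.12 -0.2  12.16]
side [281.6 245.3]
side [242.  236.5]
side [293.5 210.5]
[436.5 276.4] [21. 37.] 72.0
[386.3 268.3] [20. 27.] 24.0
[264.5 269.5] [89. 59.] -0.0
[323.  236.3] [42.  4.] 2.0
[305.7 199.6] [27. 21.] 72.0
[397.5 186.2] [27. 71.] 88.0
[242.8 183.7] [59. 61.] 85.0
[317.6 155. ] [30. 23.] 7.0
[378.9 130. ] [28. 36.] 42.0
[263.5 127. ] [34. 27.] 90.0
```

```bash

python3 -m jog '{"linear":[[0,0,2],[0,0,2.5],[0,0,2.5],[0,0,2.5],[0,0,2],[0,0,0.66],[0,0,0],[0,0,0],[0,0,0]],"twist":[[0,0,0],[0,0,0],[0,0,0],[0,0,0],[0,0,0],[0,0,0],[0,0,0],[0,0,0],[0,0,0]],"grip":[8.7,8.7,8.7,8.7,8.7,8.7,8.7,5.5,5.5]}' 25
python3 d.py 402.9 55 9 -10
python3 -m jog '{"linear":[[0,0,0],[0,0,0],[0,0,0],[0,0,0],[0,0,0],[0,0,-1],[0,0,-2],[0,0,-3],[0,0,-3],[0,0,-3]],"twist":[[0,0,0],[0,0,0],[0,0,0],[0,0,0],[0,0,0],[0,0,0],[0,0,0],[0,0,0],[0,0,0],[0,0,0]],"grip":[5.5,5.5,5.5,5.5,5.5,5.5,5.5,5.5,5.5,5.5]}'
python3 d.py 604.2 -155.9 130 5.4
```

```text
clock: 9.18
tool_pos: [406.1, 51.6, 10.8]
ee_rot: [-0.0, 0.996, -0.087, 0.001]
contact_force: [-0.4, 0.8, 0.9]
width: 0.876
t 9.2 tcp [406.1  51.6  10.8] th -10.0 tilt -1.000 w 7.690 F [-0.4  0.8  0.9] q6 0.22
twist z -0.000  shift cm [-0.38 -0.28  0.18]
clock: 10.02
tool_pos: [404.8, 51.7, 130.6]
ee_rot: [0.0, 0.996, -0.087, 0.0]
contact_force: [0.4, 0.6, -0.8]
width: 0.682
t 10.0 tcp [404.8  51.7 130.6] th -10.0 tilt -1.000 w 5.990 F [ 0.4  0.6 -0.8] q6 0.22
twist z -0.269  shift cm [17.9  22.54  0.06]
```

```bash

python3 -m jog '{"linear":[[0,0,0],[0,0,0],[1.2,1.5,0],[2,2.6,0],[2.1,2.7,0],[2.2,2.7,0],[2.2,2.7,0],[2.2,2.7,0],[2.2,2.7,0],[2,2.6,0],[1.8,2.64,0],[0,0,0]],"twist":[[0,0,-0.09],[0,0,-0.09],[0,0,-0.089],[0,0,0],[0,0,0],[0,0,0],[0,0,0],[0,0,0],[0,0,0],[0,0,0],[0,0,0],[0,0,0]],"grip":[5.5,5.5,5.5,5.5,5.5,5.5,5.5,5.5,5.5,5.5,5.5,5.5]}'
python3 -m jog '{"linear":[[0,0,0],[0,0,0],[0,0,1],[0,0,2],[0,0,2],[0,0,2],[0,0,1],[0,0,0],[0,0,0]],"twist":[[0,0,0],[0,0,0],[0,0,0],[0,0,0],[0,0,0],[0,0,0],[0,0,0],[0,0,0],[0,0,0]],"grip":[5.5,5.5,5.5,5.5,5.5,5.5,5.5,5.5,5.5]}'
python3 d.py 604.5 -159 22 5.4
```

```text
clock: 11.02
tool_pos: [605.3, -164.1, 126.8]
ee_rot: [0.001, 0.999, 0.046, -0.001]
contact_force: [0.3, 1.1, -2.6]
width: 0.682
clock: 11.77
tool_pos: [603.1, -159.2, 49.2]
ee_rot: [-0.0, 0.999, 0.048, -0.0]
contact_force: [0.3, 1.0, -1.0]
width: 0.68
t 11.8 tcp [ 603.1 -159.2   49.2] th 5.5 tilt -1.000 w 5.974 F [ 0.3  1.  -1. ] q6 -0.41
twist z 0.001  shift cm [ 0.15 -0.    2.72]
```

```bash

python3 -m jog '{"linear":[[0.1,0,1],[0,0,0.8],[0,0,0.5],[0,0,0.3],[0,0,0.1],[0,0,0],[0,0,0],[0,0,0]],"twist":[[0,0,0],[0,0,0],[0,0,0],[0,0,0],[0,0,0],[0,0,0],[0,0,0],[0,0,0]],"grip":[5.5,5.5,5.5,5.5,5.5,5.5,5.5,5.5]}'
python3 d.py 604.5 -159 22 5.4
python3 -m jog '{"linear":[[0,0,0],[0,0,0],[0,0,0],[0,0,0],[0,0,0],[0,0,-2],[0,0,-3],[0,0,-3],[0,0,-3]],"twist":[[0,0,0],[0,0,0],[0,0,0],[0,0,0],[0,0,0],[0,0,0],[0,0,0],[0,0,0],[0,0,0]],"grip":[8.7,8.7,8.7,8.7,8.7,8.7,8.7,8.7,8.7]}'
python3 d.py 416.1 -188.2 130 -22.7
```

```text
clock: 12.43
tool_pos: [604.4, -159.7, 24.1]
ee_rot: [0.0, 0.999, 0.047, 0.0]
contact_force: [-5.4, 2.5, 8.1]
width: 0.681
t 12.4 tcp [ 604.4 -159.7   24.1] th 5.4 tilt -1.000 w 5.980 F [-5.4  2.5  8.1] q6 -0.41
twist z 0.000  shift cm [ 0.01 -0.07  0.21]
clock: 13.18
tool_pos: [604.2, -159.7, 132.8]
ee_rot: [-0.0, 0.999, 0.047, -0.0]
contact_force: [0.7, 0.3, 0.8]
width: 0.993
t 13.2 tcp [ 604.2 -159.7  132.8] th 5.4 tilt -1.000 w 8.714 F [0.7 0.3 0.8] q6 -0.41
twist z 0.491  shift cm [-16.25   9.89   0.28]
```

```bash

python3 -m jog '{"linear":[[0,0,0],[0,0,0],[0,0,0],[0,0,0],[0,0,0],[-2.2,1.3,0],[-2.6,1.6,0],[-2.7,1.7,0],[-2.7,1.7,0],[-2.7,1.7,0],[-2.0,1.2,0],[-1.35,0.69,0]],"twist":[[0,0,0.1],[0,0,0.1],[0,0,0.1],[0,0,0.1],[0,0,0.091],[0,0,0],[0,0,0],[0,0,0],[0,0,0],[0,0,0],[0,0,0],[0,0,0]],"grip":[8.7,8.7,8.7,8.7,8.7,8.7,8.7,8.7,8.7,8.7,8.7,8.7]}'
python3 -m jog '{"linear":[[0,0,0],[0,0,0],[0,0,0]],"twist":[[0,0,0],[0,0,0],[0,0,0]],"grip":[8.7,8.7,8.7]}'
python3 d.py 416.1 -188.2 9 -22.7
python3 - <<'E'
from h import *
s=img("side",save="s3");t=img("top",save="t3")
def c(i,x0,y0,w,h,W,H): return cv2.resize(i["pixels"][y0:y0+h,x0:x0+w],(W,H),interpolation=cv2.INTER_CUBIC)
cv2.imwrite("pics/p3.png",np.hstack([c(s,215,205,200,150,720,540)]))
E
```

```text
clock: 14.18
tool_pos: [414.5, -188.7, 132.2]
ee_rot: [0.0, 0.98, -0.197, 0.0]
contact_force: [0.2, -0.6, 0.6]
width: 0.99
clock: 14.43
tool_pos: [417.1, -188.3, 132.3]
ee_rot: [-0.0, 0.98, -0.197, 0.0]
contact_force: [0.7, -0.2, 0.1]
width: 0.994
t 14.4 tcp [ 417.1 -188.3  132.3] th -22.7 tilt -1.000 w 8.724 F [ 0.7 -0.2  0.1] q6 -0.10
twist z -0.000  shift cm [-0.09  0.03 12.33]
```

View pics/p3.png

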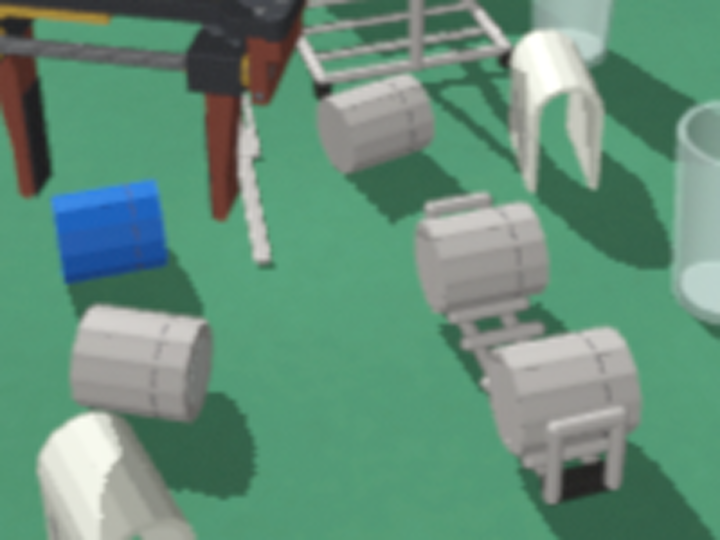

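Two canisters are seated in the end seats, at crop (482,262) and (565,395), and c2 has not moved, at (142,362). Grip it.

```bash

python3 -m jog '{"linear":[[-0.05,0,2],[0,0,2.5],[0,0,2.5],[0,0,2.5],[0,0,2],[0,0,0.75],[0,0,0],[0,0,0],[0,0,0],[0,0,0],[0,0,0],[0,0,0]],"twist":[[0,0,0],[0,0,0],[0,0,0],[0,0,0],[0,0,0],[0,0,0],[0,0,0],[0,0,0],[0,0,0],[0,0,0],[0,0,0],[0,0,0]],"grip":[8.7,8.7,8.7,8.7,8.7,8.7,8.7,5.5,5.5,5.5,5.5,5.5]}' 25
python3 d.py 416.1 -188.2 9 -22.7
python3 -m jog '{"linear":[[0,0,0],[0,0,-1],[0,0,-2],[0,0,-3],[0,0,-3],[0,0,-3],[0,0,-1.5],[0,0,0]],"twist":[[0,0,0],[0,0,0],[0,0,0],[0,0,0],[0,0,0],[0,0,0],[0,0,0],[0,0,0]],"grip":[5.5,5.5,5.5,5.5,5.5,5.5,5.5,5.5]}'
python3 d.py 609.3 -209.7 150 5.4
```

```text
clock: 15.53
tool_pos: [416.4, -188.3, 10.9]
ee_rot: [0.0, 0.98, -0.197, 0.001]
contact_force: [-2.5, -0.2, 4.1]
width: 0.68
t 15.5 tcp [ 416.4 -188.3   10.9] th -22.7 tilt -1.000 w 5.974 F [-2.5 -0.2  4.1] q6 -0.10
twist z -0.000  shift cm [-0.03 -0.    0.19]
clock: 16.2
tool_pos: [417.6, -189.0, 149.6]
ee_rot: [0.001, 0.98, -0.197, 0.004]
contact_force: [-0.3, -0.3, -1.1]
width: 0.684
t 16.2 tcp [ 417.6 -189.   149.6] th -22.7 tilt -1.000 w 6.004 F [-0.3 -0.3 -1.1] q6 -0.10
twist z -0.491  shift cm [18.89  3.86 -0.04]
```

```bash

python3 -m jog '{"linear":[[0,0,0],[0,0,0],[0,0,0],[0,0,0],[0,0,0],[2,0.4,0],[3,0.6,0],[3.3,0.7,0],[3.3,0.7,0],[3.3,0.7,0],[2.5,0.5,0],[1.5,0.26,0]],"twist":[[0,0,-0.1],[0,0,-0.1],[0,0,-0.1],[0,0,-0.1],[0,0,-0.091],[0,0,0],[0,0,0],[0,0,0],[0,0,0],[0,0,0],[0,0,0],[0,0,0]],"grip":[5.5,5.5,5.5,5.5,5.5,5.5,5.5,5.5,5.5,5.5,5.5,5.5]}'
python3 -m jog '{"linear":[[0,0,0],[0,0,0],[0,0,2],[0,0,2],[0,0,2],[0,0,0],[0,0,0],[0,0,0]],"twist":[[0,0,0],[0,0,0],[0,0,0],[0,0,0],[0,0,0],[0,0,0],[0,0,0],[0,0,0]],"grip":[5.5,5.5,5.5,5.5,5.5,5.5,5.5,5.5]}'
python3 d.py 609.3 -209.7 23 5.4
```

```text
clock: 17.2
tool_pos: [609.2, -208.4, 141.4]
ee_rot: [-0.001, 0.999, 0.048, -0.001]
contact_force: [0.9, -0.6, -0.4]
width: 0.684
clock: 17.87
tool_pos: [607.5, -208.9, 86.0]
ee_rot: [0.0, 0.999, 0.047, 0.001]
contact_force: [1.4, -0.3, -0.5]
width: 0.682
t 17.9 tcp [ 607.5 -208.9   86. ] th 5.4 tilt -1.000 w 5.984 F [ 1.4 -0.3 -0.5] q6 -0.48
twist z 0.000  shift cm [0.17 0.1  6.3 ]
```

```bash

python3 -m jog '{"linear":[[0.15,0.08,1],[0,0,1.5],[0,0,1.5],[0,0,1],[0,0,0.6],[0,0,0.4],[0,0,0.3],[0,0,0],[0,0,0]],"twist":[[0,0,0],[0,0,0],[0,0,0],[0,0,0],[0,0,0],[0,0,0],[0,0,0],[0,0,0],[0,0,0]],"grip":[5.5,5.5,5.5,5.5,5.5,5.5,5.5,5.5,5.5]}'
python3 d.py 609.3 -209.7 23 5.4
python3 -m jog '{"linear":[[0,0,0],[0,0,0],[0,0,0],[0,0,0],[0,0,0],[0,0,-2],[0,0,-3],[0,0,-3],[0,0,-3],[0,0,-1],[0,0,0]],"twist":[[0,0,0],[0,0,0],[0,0,0],[0,0,0],[0,0,0],[0,0,0],[0,0,0],[0,0,0],[0,0,0],[0,0,0],[0,0,0]],"grip":[8.7,8.7,8.7,8.7,8.7,8.7,8.7,8.7,8.7,8.7,8.7]}'
python3 d.py 580.2 7.5 140 19.3
```

```text
clock: 18.62
tool_pos: [609.6, -209.7, 24.1]
ee_rot: [0.0, 0.999, 0.047, 0.001]
contact_force: [-4.6, 0.6, 4.9]
width: 0.684
t 18.6 tcp [ 609.6 -209.7   24.1] th 5.4 tilt -1.000 w 6.005 F [-4.6  0.6  4.9] q6 -0.48
twist z 0.000  shift cm [-0.03  0.    0.11]
clock: 19.53
tool_pos: [610.9, -209.9, 145.7]
ee_rot: [0.001, 0.999, 0.047, 0.003]
contact_force: [-0.1, -0.2, -0.6]
width: 0.994
t 19.5 tcp [ 610.9 -209.9  145.7] th 5.4 tilt -1.000 w 8.726 F [-0.1 -0.2 -0.6] q6 -0.48
twist z -0.242  shift cm [  4.28 -21.54   0.57]
```

```bash

python3 -m jog '{"linear":[[0,0,0],[0,0,0],[0,0,0],[0.5,-2,0],[0.55,-3,0],[0.55,-3,0],[0.55,-3,0],[0.55,-3,0],[0.55,-3,0],[0.55,-2.5,0],[0.48,-2.04,0],[0,0,0]],"twist":[[0,0,-0.08],[0,0,-0.08],[0,0,-0.082],[0,0,0],[0,0,0],[0,0,0],[0,0,0],[0,0,0],[0,0,0],[0,0,0],[0,0,0],[0,0,0]],"grip":[8.7,8.7,8.7,8.7,8.7,8.7,8.7,8.7,8.7,8.7,8.7,8.7]}'
python3 -m jog '{"linear":[[0,0,0],[0,0,0]],"twist":[[0,0,0],[0,0,0]],"grip":[8.7,8.7]}'
python3 d.py 580.2 7.5 9 19.3
python3 - <<'E'
from h import *
s=img("side",save="s4");t=img("top",save="t4")
for r,c in blobs(s,295,215,345,262,lo=95): print("c3 side",np.round(r[0],1),np.round(r[1]))
def c(i,x0,y0,w,h,W,H): return cv2.resize(i["pixels"][y0:y0+h,x0:x0+w],(W,H),interpolation=cv2.INTER_CUBIC)
cv2.imwrite("pics/p4.png",np.vstack([c(s,270,160,140,185,560,740)[:590]]))
E
```

```text
clock: 20.53
tool_pos: [577.2, 11.9, 138.7]
ee_rot: [-0.001, 0.986, 0.169, -0.002]
contact_force: [-0.3, 0.9, -0.6]
width: 0.986
clock: 20.7
tool_pos: [578.1, 7.5, 139.8]
ee_rot: [0.0, 0.986, 0.167, -0.001]
contact_force: [-0.2, 0.5, -1.0]
width: 0.994
t 20.7 tcp [578.1   7.5 139.8] th 19.3 tilt -1.000 w 8.727 F [-0.2  0.5 -1. ] q6 -0.38
twist z -0.000  shift cm [ 0.2   0.07 13.08]
c3 side [320.  233.5] [37. 48.]
```

View pics/p4.png

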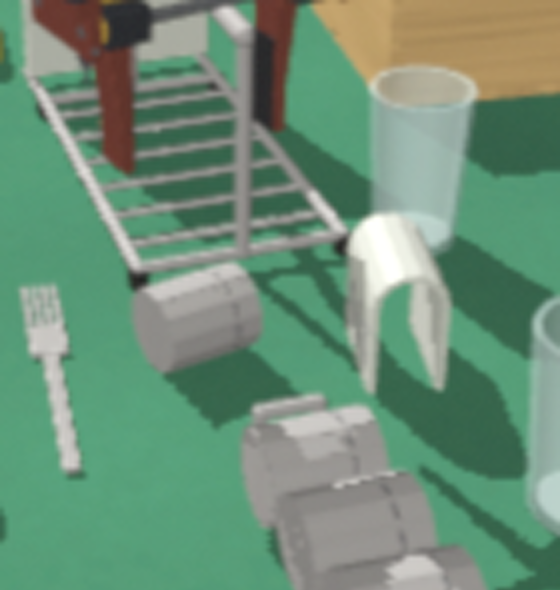

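Three seats are filled, at crop (315,465), (355,535), (425,575). c3, at (198,318), has not moved. Grip it.

```bash

python3 -m jog '{"linear":[[0.15,0.07,2],[0,0,2.5],[0,0,2.5],[0,0,2.5],[0,0,2],[0,0,1.5],[0,0,0],[0,0,0],[0,0,0],[0,0,0],[0,0,0],[0,0,0]],"twist":[[0,0,0],[0,0,0],[0,0,0],[0,0,0],[0,0,0],[0,0,0],[0,0,0],[0,0,0],[0,0,0],[0,0,0],[0,0,0],[0,0,0]],"grip":[8.7,8.7,8.7,8.7,8.7,8.7,8.7,5.5,5.5,5.5,5.5,5.5]}' 25
python3 d.py 580.2 7.5 9 19.3
python3 -m jog '{"linear":[[0,0,0],[0,0,-1],[0,0,-2],[0,0,-3],[0,0,-3],[0,0,-3],[0,0,-2],[0,0,0],[0,0,0]],"twist":[[0,0,0],[0,0,0],[0,0,0],[0,0,0],[0,0,0],[0,0,0],[0,0,0],[0,0,0],[0,0,0]],"grip":[5.5,5.5,5.5,5.5,5.5,5.5,5.5,5.5,5.5]}'
python3 d.py 606.7 -182.8 150 5.4
```

```text
clock: 21.8
tool_pos: [580.8, 7.7, 13.1]
ee_rot: [0.0, 0.986, 0.167, 0.001]
contact_force: [-1.7, -1.0, 4.1]
width: 0.684
t 21.8 tcp [580.8   7.7  13.1] th 19.3 tilt -1.000 w 6.005 F [-1.7 -1.   4.1] q6 -0.38
twist z -0.000  shift cm [-0.07 -0.01  0.41]
clock: 22.55
tool_pos: [580.8, 8.1, 152.8]
ee_rot: [0.0, 0.986, 0.168, 0.001]
contact_force: [0.3, -0.1, -1.3]
width: 0.681
t 22.6 tcp [580.8   8.1 152.8] th 19.3 tilt -1.000 w 5.981 F [ 0.3 -0.1 -1.3] q6 -0.38
twist z 0.243  shift cm [ 0.78 19.25  0.28]
```

```bash

python3 -m jog '{"linear":[[0,0,0],[0,0,0],[0,0,0],[0.1,1.5,0],[0.1,2.5,0],[0.1,3,0],[0.1,3,0],[0.1,3,0],[0.1,2.6,0],[0.1,2.2,0],[0.08,1.45,0],[0,0,0]],"twist":[[0,0,0.08],[0,0,0.08],[0,0,0.083],[0,0,0],[0,0,0],[0,0,0],[0,0,0],[0,0,0],[0,0,0],[0,0,0],[0,0,0],[0,0,0]],"grip":[5.5,5.5,5.5,5.5,5.5,5.5,5.5,5.5,5.5,5.5,5.5,5.5]}'
python3 -m jog '{"linear":[[0,0,1],[0,0,2],[0,0,2],[0,0,1],[0,0,0],[0,0,0],[0,0,0]],"twist":[[0,0,0],[0,0,0],[0,0,0],[0,0,0],[0,0,0],[0,0,0],[0,0,0]],"grip":[5.5,5.5,5.5,5.5,5.5,5.5,5.5]}'
python3 d.py 606.7 -182.8 69 5.4
python3 - <<'E'
from h import *
s=img("side",save="s5")
def c(i,x0,y0,w,h,W,H): return cv2.resize(i["pixels"][y0:y0+h,x0:x0+w],(W,H),interpolation=cv2.INTER_CUBIC)
cv2.imwrite("pics/p5.png",c(s,300,225,100,120,480,576))
E
```

```text
clock: 23.55
tool_pos: [605.0, -185.4, 148.5]
ee_rot: [-0.0, 0.999, 0.045, -0.002]
contact_force: [0.7, -0.5, -1.6]
width: 0.68
clock: 24.13
tool_pos: [606.5, -182.5, 92.8]
ee_rot: [0.0, 0.999, 0.047, 0.001]
contact_force: [0.5, -0.1, -1.3]
width: 0.683
t 24.1 tcp [ 606.5 -182.5   92.8] th 5.4 tilt -1.000 w 5.997 F [ 0.5 -0.1 -1.3] q6 -0.44
twist z 0.000  shift cm [0.02 0.03 2.38]
```

View pics/p5.png

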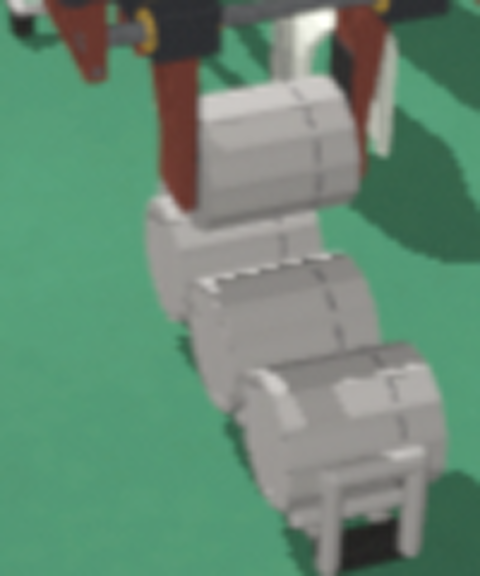

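The canister (270,150) hovers over the gap between the two rear ones and lines up with them. Lower gently.

```bash

python3 -m jog '{"linear":[[0,0,1],[0,0,0.6],[0,0,0.4],[0,0,0.2],[0,0,0],[0,0,0],[0,0,0]],"twist":[[0,0,0],[0,0,0],[0,0,0],[0,0,0],[0,0,0],[0,0,0],[0,0,0]],"grip":[5.5,5.5,5.5,5.5,5.5,5.5,5.5]}'
python3 d.py 606.7 -182.8 69 5.4
```

```text
clock: 24.77
tool_pos: [606.0, -183.0, 69.7]
ee_rot: [-0.0, 0.999, 0.047, 0.0]
contact_force: [-0.1, 0.2, -1.5]
width: 0.683
t 24.8 tcp [ 606.  -183.    69.7] th 5.4 tilt -1.000 w 5.992 F [-0.1  0.2 -1.5] q6 -0.44
twist z -0.001  shift cm [ 0.07 -0.01  0.07]
```

No contact yet. Creeping down until touch.

```bash

python3 -m jog '{"linear":[[0,0,0.1],[0,0,0.1],[0,0,0],[0,0,0]],"twist":[[0,0,0],[0,0,0],[0,0,0],[0,0,0]],"grip":[5.5,5.5,5.5,5.5]}'
python3 -m jog '{"linear":[[0,0,0.1],[0,0,0],[0,0,0]],"twist":[[0,0,0],[0,0,0],[0,0,0]],"grip":[5.5,5.5,5.5]}'
```

```text
clock: 25.1
tool_pos: [606.3, -183.2, 68.7]
ee_rot: [0.0, 0.999, 0.047, 0.001]
contact_force: [-1.5, -0.0, 4.7]
width: 0.68
clock: 25.35
tool_pos: [606.3, -183.5, 68.6]
ee_rot: [0.001, 0.999, 0.047, 0.001]
contact_force: [-2.8, -0.1, 8.6]
width: 0.68
```

```bash

python3 -m jog '{"linear":[[0,0,0],[0,0,0],[0,0,0],[0,0,0],[0,0,0],[0,0,-1],[0,0,-2],[0,0,-3],[0,0,-3],[0,0,-3],[0,0,-1],[0,0,0]],"twist":[[0,0,0],[0,0,0],[0,0,0],[0,0,0],[0,0,0],[0,0,0],[0,0,0],[0,0,0],[0,0,0],[0,0,0],[0,0,0],[0,0,0]],"grip":[8.7,8.7,8.7,8.7,8.7,8.7,8.7,8.7,8.7,8.7,8.7,8.7]}'
python3 d.py 692.5 -21.5 200 -6
python3 - <<'E'
from h import *
s=img("side",save="s6");t=img("top",save="t6")
def c(i,x0,y0,w,h,W,H): return cv2.resize(i["pixels"][y0:y0+h,x0:x0+w],(W,H),interpolation=cv2.INTER_CUBIC)
cv2.imwrite("pics/p6.png",np.hstack([c(s,300,200,100,145,380,551),c(t,290,120,110,145,418,551)]))
E
```

```text
clock: 26.35
tool_pos: [607.3, -183.4, 201.3]
ee_rot: [0.001, 0.999, 0.047, 0.003]
contact_force: [1.5, -0.6, -1.1]
width: 0.994
t 26.4 tcp [ 607.3 -183.4  201.3] th 5.4 tilt -1.000 w 8.729 F [ 1.5 -0.6 -1.1] q6 -0.44
twist z 0.198  shift cm [  6.78 -16.99   0.13]
```

View pics/p6.png

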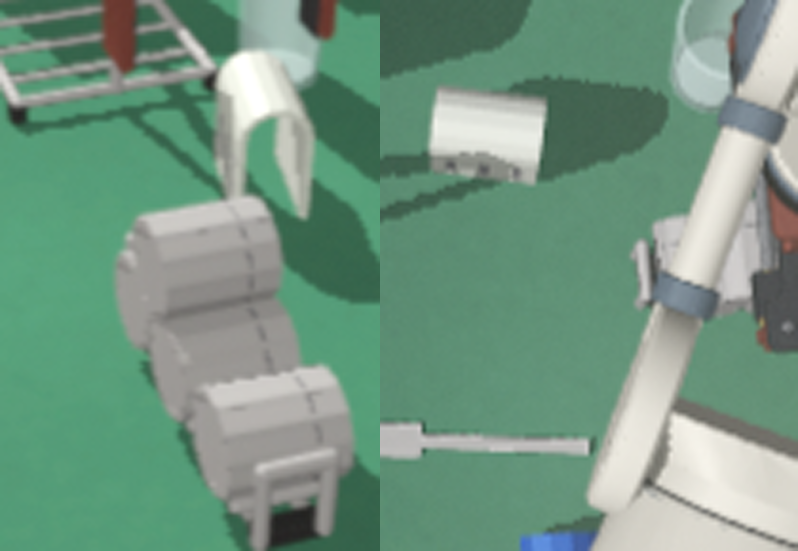

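The fourth canister rests in the rear gap at (205,255). Saddle A has not moved: its corners in the top half are (438,88), (547,97), (535,184), (430,172). Go to it.

```bash

python3 -m jog '{"linear":[[0,0,0],[0,0,0],[0.6,-1.5,0],[1,-2.5,0],[1,-2.5,0],[1,-2.5,0],[1,-2.5,0],[1,-2.5,0],[0.8,-2,0],[0.38,-0.99,0],[0,0,0],[0,0,0]],"twist":[[0,0,0.1],[0,0,0.098],[0,0,0],[0,0,0],[0,0,0],[0,0,0],[0,0,0],[0,0,0],[0,0,0],[0,0,0],[0,0,0],[0,0,0]],"grip":[8.7,8.7,8.7,8.7,8.7,8.7,8.7,8.7,8.7,8.7,8.7,8.7]}'
python3 d.py 692.5 -21.5 22 -6
```

```text
clock: 27.45
tool_pos: [690.5, -21.3, 194.5]
ee_rot: [0.0, 0.999, -0.052, -0.002]
contact_force: [0.2, -1.6, -0.5]
width: 0.994
t 27.4 tcp [690.5 -21.3 194.5] th -6.0 tilt -1.000 w 8.729 F [ 0.2 -1.6 -0.5] q6 0.02
twist z 0.001  shift cm [ 0.2   0.   17.25]
```

```bash

python3 -m jog '{"linear":[[0.15,0,1.5],[0,0,2.5],[0,0,2.5],[0,0,2.5],[0,0,2.5],[0,0,2.5],[0,0,2],[0,0,1.2],[0,0,0],[0,0,0]],"twist":[[0,0,0],[0,0,0],[0,0,0],[0,0,0],[0,0,0],[0,0,0],[0,0,0],[0,0,0],[0,0,0],[0,0,0]],"grip":[8.7,8.7,8.7,8.7,8.7,8.7,8.7,8.7,8.7,8.7]}' 12
python3 d.py 692.5 -21.5 22 -6
python3 -m jog '{"linear":[[0,0,0],[0,0,0],[0,0,0],[0,0,0],[0,0,0],[0,0,0],[0,0,0],[0,0,0],[0,0,0]],"twist":[[0,0,0],[0,0,0],[0,0,0],[0,0,0],[0,0,0],[0,0,0],[0,0,0],[0,0,0],[0,0,0]],"grip":[4,4,4,4,4,4,4,4,4]}' 12
python3 d.py 692.5 -21.5 22 -6
```

```text
clock: 28.28
tool_pos: [692.1, -22.2, 24.4]
ee_rot: [0.0, 0.999, -0.053, -0.001]
contact_force: [0.4, 0.9, 0.4]
width: 0.991
t 28.3 tcp [692.1 -22.2  24.4] th -6.0 tilt -1.000 w 8.704 F [0.4 0.9 0.4] q6 0.02
twist z -0.001  shift cm [ 0.03 -0.08  0.24]
clock: 29.03
tool_pos: [692.5, -21.1, 24.7]
ee_rot: [-0.0, 0.999, -0.052, -0.0]
contact_force: [-0.5, 0.0, 0.5]
width: 0.509
t 29.0 tcp [692.5 -21.1  24.7] th -6.0 tilt -1.000 w 4.469 F [-0.5  0.   0.5] q6 0.02
twist z 0.000  shift cm [0.   0.04 0.27]
```

```bash

python3 -m jog '{"linear":[[0,0,-0.5],[0,0,-1.5],[0,0,-3],[0,0,-3],[0,0,-3],[0,0,-3],[0,0,-3],[0,0,-3],[0,0,-1],[0,0,0],[0,0,0]],"twist":[[0,0,0],[0,0,0],[0,0,0],[0,0,0],[0,0,0],[0,0,0],[0,0,0],[0,0,0],[0,0,-0.108],[0,0,-0.108],[0,0,0]],"grip":[4,4,4,4,4,4,4,4,4,4,4]}' 15
python3 d.py 607.8 265.7 235 6.4
```

```text
clock: 29.95
tool_pos: [693.1, -21.2, 238.0]
ee_rot: [0.0, 0.998, 0.058, 0.002]
contact_force: [0.3, -0.8, -1.8]
width: 0.506
t 29.9 tcp [693.1 -21.2 238. ] th 6.6 tilt -1.000 w 4.440 F [ 0.3 -0.8 -1.8] q6 -0.20
twist z 0.004  shift cm [ -5.27 -29.47   0.3 ]
```

```bash

python3 -m jog '{"linear":[[-0.2,-1.2,0],[-0.5,-2.6,0],[-0.5,-3,0],[-0.6,-3.2,0],[-0.6,-3.2,0],[-0.6,-3.2,0],[-0.6,-3.2,0],[-0.6,-3.2,0],[-0.5,-3,0],[-0.4,-2.4,0],[-0.17,-1.27,0],[0,0,0]],"twist":[[0,0,0.004],[0,0,0],[0,0,0],[0,0,0],[0,0,0],[0,0,0],[0,0,0],[0,0,0],[0,0,0],[0,0,0],[0,0,0],[0,0,0]],"grip":[4,4,4,4,4,4,4,4,4,4,4,4]}'
python3 -m jog '{"linear":[[0,0,0],[0,0,0],[0,0,0]],"twist":[[0,0,0],[0,0,0],[0,0,0]],"grip":[4,4,4]}'
python3 d.py 607.8 265.7 121.7 6.4
python3 - <<'E'
from h import *
s=img("side",save="s7");t=img("top",save="t7")
def c(i,x0,y0,w,h,W,H): return cv2.resize(i["pixels"][y0:y0+h,x0:x0+w],(W,H),interpolation=cv2.INTER_CUBIC)
cv2.imwrite("pics/p7.png",np.hstack([c(s,260,85,100,130,400,520),c(t,180,130,100,130,400,520)]))
E
```

```text
clock: 30.95
tool_pos: [606.9, 269.1, 233.9]
ee_rot: [-0.0, 0.999, 0.055, -0.001]
contact_force: [-0.2, 0.4, -0.3]
width: 0.503
clock: 31.2
tool_pos: [609.1, 264.5, 234.5]
ee_rot: [0.0, 0.999, 0.052, -0.0]
contact_force: [-0.3, 0.5, -0.8]
width: 0.503
t 31.2 tcp [609.1 264.5 234.5] th 6.0 tilt -1.000 w 4.419 F [-0.3  0.5 -0.8] q6 0.25
twist z -0.007  shift cm [-0.11 -0.13 11.28]
```

View pics/p7.png

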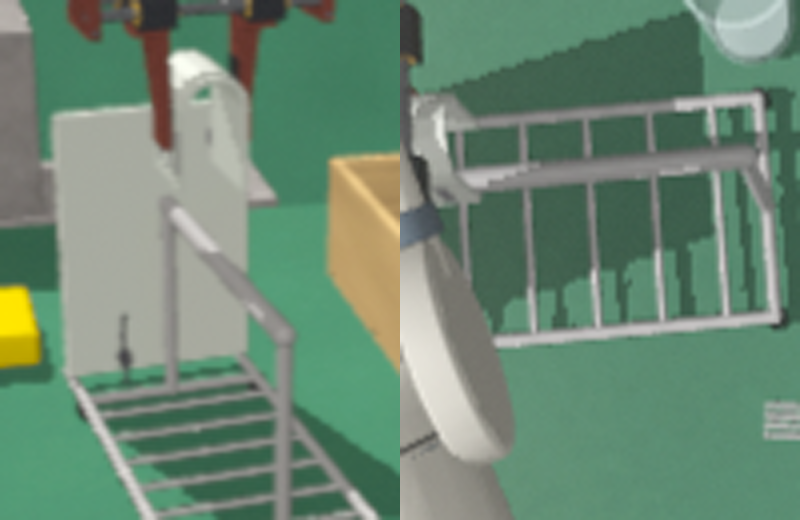

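The saddle is at (210,130) above the far half of the bar, in line with it. Lowering.

```bash

python3 -m jog '{"linear":[[-0.1,-0.1,1],[0,0,2],[0,0,2],[0,0,2],[0,0,1.5],[0,0,1],[0,0,0],[0,0,0]],"twist":[[0,0,-0.007],[0,0,0],[0,0,0],[0,0,0],[0,0,0],[0,0,0],[0,0,0],[0,0,0]],"grip":[4,4,4,4,4,4,4,4]}'
python3 -m jog '{"linear":[[0,0,0.7],[0,0,0.5],[0,0,0.3],[0,0,0],[0,0,0]],"twist":[[0,0,0],[0,0,0],[0,0,0],[0,0,0],[0,0,0]],"grip":[4,4,4,4,4]}'
python3 d.py 607.8 265.7 121.7 6.4
```

```text
clock: 31.97
tool_pos: [607.2, 266.6, 139.1]
ee_rot: [0.0, 0.998, 0.057, -0.001]
contact_force: [0.1, -0.5, 0.0]
width: 0.502
clock: 32.38
tool_pos: [607.4, 267.0, 124.5]
ee_rot: [0.0, 0.998, 0.057, -0.0]
contact_force: [0.2, -0.4, -0.2]
width: 0.504
t 32.4 tcp [607.4 267.  124.5] th 6.6 tilt -1.000 w 4.421 F [ 0.2 -0.4 -0.2] q6 0.25
twist z 0.003  shift cm [0.03 0.13 0.28]
```

```bash

python3 -m jog '{"linear":[[0,0,0.15],[0,0,0.15],[0,0,0],[0,0,0]],"twist":[[0,0,0],[0,0,0],[0,0,0],[0,0,0]],"grip":[4,4,4,4]}'
python3 -m jog '{"linear":[[0,0,0.1],[0,0,0],[0,0,0]],"twist":[[0,0,0],[0,0,0],[0,0,0]],"grip":[4,4,4]}'
python3 -m jog '{"linear":[[0,0,0],[0,0,0],[0,0,0],[0,0,0],[0,0,0],[0,0,0],[0,0,0],[0,0,0],[0,0,0]],"twist":[[0,0,0],[0,0,0],[0,0,0],[0,0,0],[0,0,0],[0,0,0],[0,0,0],[0,0,0],[0,0,0]],"grip":[5.2,6,7,8,8.7,8.7,8.7,8.7,8.7]}'
python3 - <<'E'
from h import *
s=img("side",save="s8");t=img("top",save="t8")
def c(i,x0,y0,w,h,W,H): return cv2.resize(i["pixels"][y0:y0+h,x0:x0+w],(W,H),interpolation=cv2.INTER_CUBIC)
cv2.imwrite("pics/p8.png",np.hstack([c(s,260,85,100,130,400,520),c(t,180,130,100,130,400,520)]))
E
```

```text
clock: 32.72
tool_pos: [607.4, 267.0, 121.6]
ee_rot: [0.0, 0.998, 0.057, -0.0]
contact_force: [0.1, -0.1, -0.2]
width: 0.504
clock: 32.97
tool_pos: [607.6, 267.0, 121.4]
ee_rot: [-0.0, 0.998, 0.057, 0.0]
contact_force: [-1.8, 0.2, 3.2]
width: 0.503
clock: 33.72
tool_pos: [607.4, 267.0, 120.6]
ee_rot: [0.0, 0.998, 0.057, -0.0]
contact_force: [0.0, 0.6, -0.4]
width: 0.987
```

View pics/p8.png

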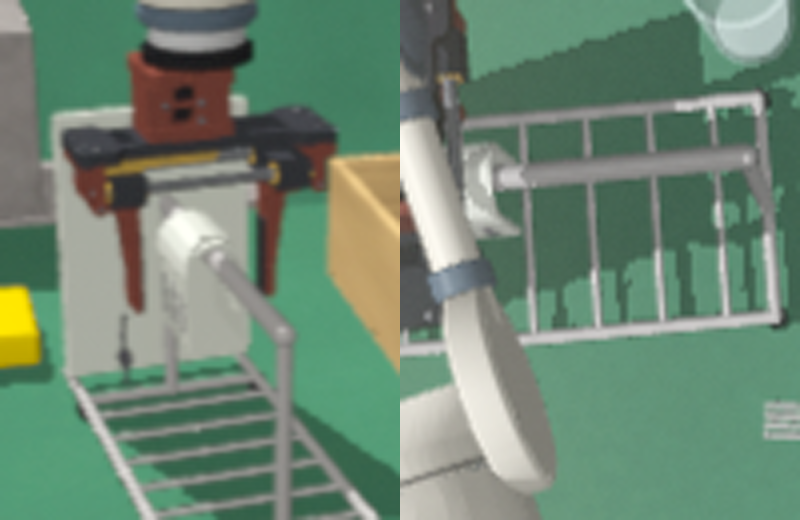

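The saddle hangs astride the bar at (195,265), fingers open and clear. Rise and go to saddle B.

```bash

python3 -m jog '{"linear":[[0,0,-1],[0,0,-2],[0,0,-3],[0,0,-3],[0,0,-3],[0,0,0],[0,0,0]],"twist":[[0,0,0],[0,0,0],[0,0,0],[0,0,0],[0,0,-0.08],[0,0,-0.08],[0,0,-0.08]],"grip":[8.7,8.7,8.7,8.7,8.7,8.7,8.7]}'
python3 d.py 398.5 -311.5 200 20.5
```

```text
clock: 34.4
tool_pos: [608.3, 267.3, 245.5]
ee_rot: [-0.001, 0.984, 0.178, 0.003]
contact_force: [0.2, 0.4, -0.5]
width: 0.99
t 34.4 tcp [608.3 267.3 245.5] th 20.5 tilt -1.000 w 8.692 F [ 0.2  0.4 -0.5] q6 0.00
twist z 0.001  shift cm [-39.92  46.87   4.55]
```

```bash

python3 -m jog '{"linear":[[-1.2,1.4,0],[-2.2,2.6,0],[-2.2,2.6,0],[-2.2,2.6,0],[-2.2,2.6,0],[-2.2,2.6,0],[-2.2,2.6,0],[-2.2,2.6,0],[-2.2,2.6,0],[-2.2,2.6,0],[-2.2,2.6,0],[-2.2,2.6,0]],"twist":[[0,0,0],[0,0,0],[0,0,0],[0,0,0],[0,0,0],[0,0,0],[0,0,0],[0,0,0],[0,0,0],[0,0,0],[0,0,0],[0,0,0]],"grip":[8.7,8.7,8.7,8.7,8.7,8.7,8.7,8.7,8.7,8.7,8.7,8.7]}'
python3 -m jog '{"linear":[[-2.2,2.6,1],[-2.2,2.6,1],[-2.2,2.6,1],[-2.2,2.6,1],[-2.2,2.6,0.5],[-2.2,2.5,0],[-1.3,1.4,0],[0,0,0],[0,0,0],[0,0,0]],"twist":[[0,0,0],[0,0,0],[0,0,0],[0,0,0],[0,0,0],[0,0,0],[0,0,0],[0,0,0],[0,0,0],[0,0,0]],"grip":[8.7,8.7,8.7,8.7,8.7,8.7,8.7,8.7,8.7,8.7]}'
python3 d.py 398.5 -311.5 24 20.5
python3 - <<'E'
from h import *
s=img("side",save="s9");t=img("top",save="t9")
def c(i,x0,y0,w,h,W,H): return cv2.resize(i["pixels"][y0:y0+h,x0:x0+w],(W,H),interpolation=cv2.INTER_CUBIC)
cv2.imwrite("pics/p9.png",np.hstack([c(s,200,290,100,110,400,440),c(t,370,240,100,110,400,440)]))
E
```

```text
clock: 35.4
tool_pos: [472.6, -103.9, 241.9]
ee_rot: [0.0, 0.984, 0.176, 0.001]
contact_force: [0.6, -0.9, -0.2]
width: 0.992
clock: 36.23
tool_pos: [396.4, -310.8, 196.3]
ee_rot: [0.0, 0.984, 0.176, 0.0]
contact_force: [1.2, 0.6, 0.3]
width: 0.989
t 36.2 tcp [ 396.4 -310.8  196.3] th 20.3 tilt -1.000 w 8.682 F [1.2 0.6 0.3] q6 -1.09
twist z -0.003  shift cm [ 0.17  0.13 17.23]
```

View pics/p9.png

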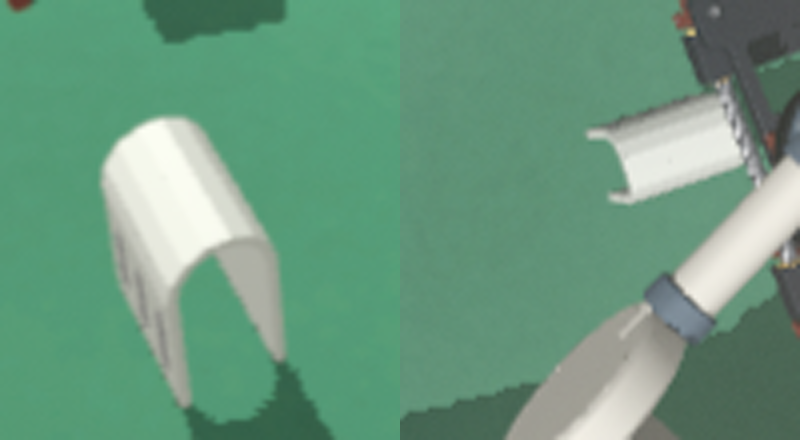

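Saddle B has not moved: front feet at crop (185,405) and (280,360), the same as before. Descend and grip.

```bash

python3 -m jog '{"linear":[[0.15,0.1,1.5],[0,0,2.5],[0,0,2.5],[0,0,2.5],[0,0,2.5],[0,0,2.5],[0,0,2],[0,0,1.1],[0,0,0],[0,0,0]],"twist":[[0,0,0],[0,0,0],[0,0,0],[0,0,0],[0,0,0],[0,0,0],[0,0,0],[0,0,0],[0,0,0],[0,0,0]],"grip":[8.7,8.7,8.7,8.7,8.7,8.7,8.7,8.7,8.7,8.7]}' 12
python3 d.py 398.5 -311.5 24 20.5
python3 -m jog '{"linear":[[0,0,0],[0,0,0],[0,0,0],[0,0,0],[0,0,0],[0,0,0],[0,0,0],[0,0,0],[0,0,0]],"twist":[[0,0,0],[0,0,0],[0,0,0],[0,0,0],[0,0,0],[0,0,0],[0,0,0],[0,0,0],[0,0,0]],"grip":[4,4,4,4,4,4,4,4,4]}' 12
python3 d.py 398.5 -311.5 24 20.5
python3 -m jog '{"linear":[[0,0,-0.5],[0,0,-1.5],[0,0,-3],[0,0,-3],[0,0,-3],[0,0,-3],[0,0,-3],[0,0,-3],[0,0,-2],[0,0,0],[0,0,0]],"twist":[[0,0,0],[0,0,0],[0,0,0],[0,0,0],[0,0,0],[0,0,0],[0,0,0],[0,0,0.08],[0,0,0.08],[0,0,0.083],[0,0,0]],"grip":[4,4,4,4,4,4,4,4,4,4,4]}' 15
python3 d.py 617.8 176.3 245 6.4
```

```text
clock: 37.17
tool_pos: [398.2, -311.2, 25.0]
ee_rot: [-0.0, 0.984, 0.177, -0.0]
contact_force: [0.2, -0.5, 0.7]
width: 0.993
t 37.2 tcp [ 398.2 -311.2   25. ] th 20.4 tilt -1.000 w 8.715 F [ 0.2 -0.5  0.7] q6 -1.09
twist z -0.002  shift cm [0.02 0.03 0.1 ]
clock: 37.92
tool_pos: [398.0, -311.8, 24.7]
ee_rot: [0.0, 0.984, 0.176, 0.0]
contact_force: [0.8, 0.1, 0.8]
width: 0.507
t 37.9 tcp [ 398.  -311.8   24.7] th 20.3 tilt -1.000 w 4.448 F [0.8 0.1 0.8] q6 -1.09
twist z -0.003  shift cm [ 0.06 -0.01  0.07]
clock: 38.83
tool_pos: [398.1, -312.1, 246.7]
ee_rot: [0.001, 0.999, 0.054, 0.001]
contact_force: [-0.6, -0.2, -0.6]
width: 0.507
t 38.8 tcp [ 398.1 -312.1  246.7] th 6.2 tilt -1.000 w 4.449 F [-0.6 -0.2 -0.6] q6 -0.84
twist z -0.003  shift cm [ 27.27 -46.09   0.17]
```

```bash

python3 -m jog '{"linear":[[0.8,-1.4,0],[1.5,-2.5,0],[1.6,-2.7,0],[1.6,-2.7,0],[1.6,-2.7,0],[1.6,-2.7,0],[1.6,-2.7,0],[1.6,-2.7,0],[1.6,-2.7,0],[1.6,-2.7,0],[1.6,-2.7,0],[1.6,-2.7,0]],"twist":[[0,0,0],[0,0,0],[0,0,0],[0,0,0],[0,0,0],[0,0,0],[0,0,0],[0,0,0],[0,0,0],[0,0,0],[0,0,0],[0,0,0]],"grip":[4,4,4,4,4,4,4,4,4,4,4,4]}'
python3 -m jog '{"linear":[[1.6,-2.7,0],[1.6,-2.7,0],[1.6,-2.7,0],[1.6,-2.7,0],[1.57,-2.5,0],[1,-1.89,0],[0,0,0],[0,0,0],[0,0,0]],"twist":[[0,0,0],[0,0,0],[0,0,0],[0,0,0],[0,0,0],[0,0,0],[0,0,0],[0,0,0],[0,0,0]],"grip":[4,4,4,4,4,4,4,4,4]}'
python3 d.py 617.8 176.3 121.7 6.4
```

```text
clock: 39.83
tool_pos: [545.1, 17.2, 243.3]
ee_rot: [-0.0, 0.998, 0.057, -0.001]
contact_force: [0.8, -0.6, -0.8]
width: 0.506
clock: 40.58
tool_pos: [617.1, 176.0, 243.6]
ee_rot: [0.0, 0.998, 0.056, -0.001]
contact_force: [-0.3, 0.2, -0.6]
width: 0.506
t 40.6 tcp [617.1 176.  243.6] th 6.5 tilt -1.000 w 4.441 F [-0.3  0.2 -0.6] q6 0.11
twist z 0.001  shift cm [ 0.07 -0.02 12.19]
```

```bash

python3 -m jog '{"linear":[[0.07,0,1],[0,0,2],[0,0,2],[0,0,2],[0,0,1.5],[0,0,1.4],[0,0,0.7],[0,0,0.5],[0,0,0.3],[0,0,0.2],[0,0,0],[0,0,0]],"twist":[[0,0,0],[0,0,0],[0,0,0],[0,0,0],[0,0,0],[0,0,0],[0,0,0],[0,0,0],[0,0,0],[0,0,0],[0,0,0],[0,0,0]],"grip":[4,4,4,4,4,4,4,4,4,4,4,4]}'
python3 d.py 617.8 176.3 121.7 6.4
```

```text
clock: 41.58
tool_pos: [618.6, 176.8, 129.5]
ee_rot: [-0.0, 0.998, 0.056, 0.001]
contact_force: [-0.5, -0.0, -1.1]
width: 0.505
t 41.6 tcp [618.6 176.8 129.5] th 6.4 tilt -1.000 w 4.430 F [-0.5 -0.  -1.1] q6 0.11
twist z -0.000  shift cm [-0.08  0.04  0.78]
```

```bash

python3 -m jog '{"linear":[[-0.05,0,0.3],[0,0,0.25],[0,0,0.2],[0,0,0.1],[0,0,0],[0,0,0]],"twist":[[0,0,0],[0,0,0],[0,0,0],[0,0,0],[0,0,0],[0,0,0]],"grip":[4,4,4,4,4,4]}'
python3 -m jog '{"linear":[[0,0,0],[0,0,0],[0,0,0],[0,0,0],[0,0,0],[0,0,0],[0,0,0],[0,0,0],[0,0,0]],"twist":[[0,0,0],[0,0,0],[0,0,0],[0,0,0],[0,0,0],[0,0,0],[0,0,0],[0,0,0],[0,0,0]],"grip":[5.2,6,7,8,8.7,8.7,8.7,8.7,8.7]}'
python3 -m jog '{"linear":[[0,0,-1],[0,0,-2],[0,0,-3],[0,0,-3],[0,0,-3],[0,0,-1],[0,0,0],[0,0,0]],"twist":[[0,0,0],[0,0,0],[0,0,0],[0,0,0],[0,0,0],[0,0,0],[0,0,0],[0,0,0]],"grip":[8.7,8.7,8.7,8.7,8.7,8.7,8.7,8.7]}'
python3 d.py 400 300 245 6.4
```

```text
clock: 42.08
tool_pos: [617.8, 176.8, 121.4]
ee_rot: [-0.0, 0.998, 0.056, 0.001]
contact_force: [-2.5, -0.5, 5.6]
width: 0.506
clock: 42.83
tool_pos: [617.7, 176.7, 120.1]
ee_rot: [0.0, 0.998, 0.056, -0.0]
contact_force: [-0.1, -0.2, 0.4]
width: 0.993
clock: 43.5
tool_pos: [617.9, 176.7, 249.9]
ee_rot: [-0.0, 0.998, 0.056, 0.0]
contact_force: [-0.7, -0.5, -1.1]
width: 0.988
t 43.5 tcp [617.9 176.7 249.9] th 6.4 tilt -1.000 w 8.679 F [-0.7 -0.5 -1.1] q6 0.11
twist z -0.000  shift cm [-20.28 -14.68   0.49]
```

```bash

python3 -m jog '{"linear":[[-2,-1.4,0],[-2.3,-1.7,0],[-2.3,-1.7,0],[-2.3,-1.7,0],[-2.3,-1.7,0],[-2.3,-1.7,0],[-2.3,-1.7,0],[-2.3,-1.7,0],[-2,-1.4,0],[0,0,0],[0,0,0],[0,0,0]],"twist":[[0,0,0],[0,0,0],[0,0,0],[0,0,0],[0,0,0],[0,0,0],[0,0,0],[0,0,0],[0,0,0],[0,0,0],[0,0,0],[0,0,0]],"grip":[8.7,8.7,8.7,8.7,8.7,8.7,8.7,8.7,8.7,8.7,8.7,8.7]}'
python3 - <<'E'
from h import *
s=img("side",save="s10");t=img("top",save="t10")
def c(i,x0,y0,w,h,W,H): return cv2.resize(i["pixels"][y0:y0+h,x0:x0+w],(W,H),interpolation=cv2.INTER_CUBIC)
cv2.imwrite("pics/p10.png",np.vstack([c(t,180,110,270,110,780,318)[:, :],np.hstack([c(s,260,85,120,85,390,276),c(s,270,225,120,85,390,276)])]))
for n,p in(("seat0",(614.4,-263.5,38)),("seat1",(609.3,-209.7,38)),("gap1",(606.7,-182.8,81)),("seat2",(604.2,-155.9,38)),("A",(607.6,267,170)),("B",(617.8,176.7,170))): print(n,"top",proj(t,p).round(1),"side",proj(s,p).round(1))
E
```

```text
clock: 44.5
tool_pos: [401.6, 299.9, 248.2]
ee_rot: [0.001, 0.998, 0.056, -0.001]
contact_force: [0.1, -0.9, -0.7]
width: 0.989
seat0 top [416.2 187. ] side [369.8 313.4]
seat1 top [394.3 188.7] side [358.1 293.6]
gap1 top [385.9 186.5] side [353.6 266.7]
seat2 top [372.4 190.4] side [347.8 276.1]
A top [186.5 175.9] side [309.3 142.6]
B top [227.9 171.9] side [319.7 153.9]
```

View pics/p10.png

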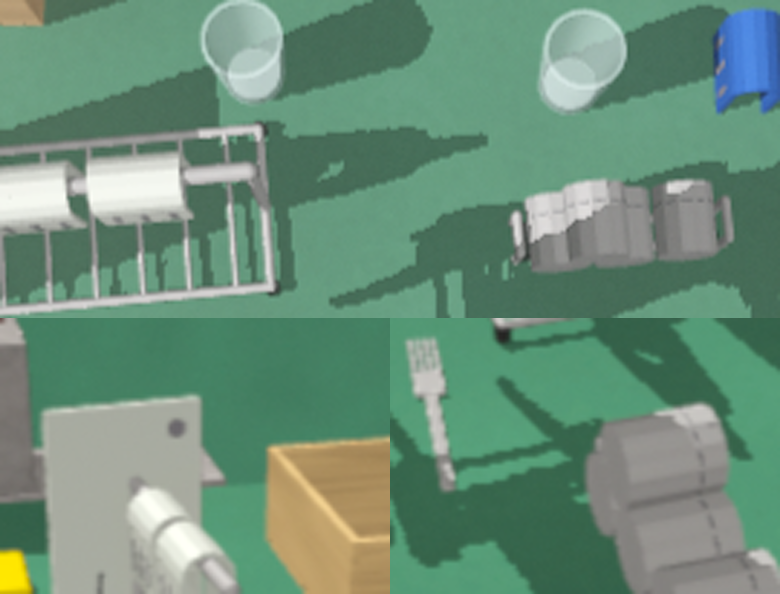

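Last picture: both saddles hang astride the bar, at top crop (35,195) and (135,185). Three canisters are seated and one is saddled at (603,222). The predicted pixels agree within about 2 px. The tumblers stand at (245,50) and (580,60), in place. Handing in.

```bash
python3 - <<'E'
from h import *
t=img("top")
for r,c in blobs(t,215,110,420,160): print(np.round(r[0],1))
print(env.state()["clock"], env.hand_in())
E
```

```text
[243.  155.5]
[378.8 129.8]
[263.5 127. ]
the job is handed in; nothing more can be done
44.65 None
```

Everything is put away and the job is handed in at about 45 s of the 210 s. `hand_in` gave no verdict.

- **Canisters:** I found four and saw no fifth or sixth. Three fill the cradle's seats and the fourth is saddled in the gap on the +y side (gap1), lined up with the row.
- **Saddles:** both white saddles hang astride the bar, about 91 mm apart. Each touched down at tool height 121.4 mm, against an expected 121.7 mm.

**Last checks:** in the final top and side pictures the canisters I compared lay within about 2 px of where my measured positions put them. The hanging saddles I checked by eye in the pictures and by their touchdown height. Both saddles looked straight and in line with the bar. The tumblers' image positions are unchanged to within a pixel, the blue look-alikes were not touched, and the arm ended clear of everything. I noticed no object knocked aside during the run. No check failed or disagreed.

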